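# Fetch the check weight from behind the canisters

### The arm

A 7-joint arm with a two-finger parallel gripper is mounted at the origin on the work surface. World frame = base frame: x ahead of the robot, y to its left, z up, the work surface at z = 0. Lengths are in m, angles in rad, forces in N, time in s.
With the tool pointing down it reaches from about 0.425 to 0.925 m from the base axis. Payload 6.8 kg.
Tool frame: the origin (TCP) lies at the very end of the fingers, on their centre line; the grasp point (between the pads) lies 19 mm behind it; z points along the fingers, y is the line along which they close (so a half turn about z gives the same grasp; the last joint's range is limited). The gripper opens to 85 mm and grips with 20 to 120 N. Pads are 22 mm wide; open, the fingers measure 114 mm over their backs; the gripper's body (76 mm by 85 mm) begins 54 mm behind the grasp point. The pads swing forward as they close: fully open they stand 13 mm farther back than shut.
Start: joints at [1.11, 0.477, 0.022, 1.555, -0.011, 1.109, -0.083], TCP at [0.233, -0.633, 0.195] pointing down, gripper open.
Joint ranges: [-2.96, 2.96], [-0.34, 2.1], [-1.41, 1.46], [0.24, 2.44], [-1.37, 4.51], [0.17, 1.92], [-2.96, 2.96]. Speed limits (rad/s): [2.39, 2.39, 3.14, 3.14, 3.14, 3.14, 3.14].

### API

Orientations are given as a unit quaternion [w, x, y, z].
In Python, from station import bot gives the robot as it stands.
- The arm moves only by the tool apply_moves, never from a script. Its argument "deltas" is a list of rows, each a list of 3 entries, a list of its own where there are three numbers: the closure, from 0 (fully open) to 1 (shut), then the shift along the tool's x, y, z in units of 0.2 m (1.0 is 0.2 m), then the turn about the tool's z in units of 2 pi rad (1.0 is 2 pi rad). A call has 1 to 12 rows; each row is the pose to reach, as a shift and turn from the pose commanded when the call began, along the tool's axes at that moment, turning the shorter way round; what a row does not reach only later rows make up. A row lasts 1/10 s, in which the tool goes at most 50 mm and 8.59 degrees, less where a joint would pass 70% of its speed; a pose out of reach is approached as far as the arm can. A call with a number of a shift or a turn outside -1 to 1 is refused whole. A call with a gripper value outside its range is refused whole. The fingers move at their own pace and stop on an object; "squeeze" is the grip in N (left out, the last holds). Time passes only in rows, so rows that repeat a pose let the fingers close. It gives the time, the measured TCP pose, the force, the opening and the grip force at its end, in the units of the state.
- bot.get_obs(): the state, without advancing time (a new reading comes with each control period).
- bot.read_camera(name): name is "scene" or "top" or "wrist"; returns a dict with "color" (480x640x3 uint8, red, green, blue), "intrinsics" (3x3 intrinsics, pixels), "pose" (4x4, takes a point from camera to world coordinates); the wrist camera has in their place "hand_eye" (4x4, takes a point from camera to tool coordinates, whose origin is the TCP and whose axes are the flange's). Camera axes: x right, y down, z forward; pixel columns grow to the right and rows downward; lengths in m; the calibration is good to about 2 mm. A picture is of the moment at which its call begins: read the wrist's pose just before it. There is no depth.
- bot.hand_in(): hands the job in; it is judged then, once.
Trained networks look in a picture, given as the dict that the camera call returned (one of the last four; its "shot" number tells which), for a name from the list of things; names that differ only in an ending like _2 or _b are one class to them, and where a whole thing is asked for, a point or a joint stands for the part that bears it (a point fixed in the world has none). Each returns a list of dicts, best first, with "confidence" (0 to 1); they miss things now and then, are a little off and sometimes report something else, mostly with a low value. They report only what shows in the picture. A call takes as long as a camera call. They do not tell look-alikes from the thing itself.
- bot.look_for(picture, target): "point" ([x, y, z] in m, in world coordinates, good to about 4 mm: the middle of the surface that is visible of it).
The state is a dict: "t": time; "q": joint angles; "joint_vel": joint speeds; "joint_torque": joint torques, N m; "eef_pos": TCP position; "tool_rot": TCP orientation; "contact_force": force on the tool from outside, world axes, zero at the start; "torque": the same for the moment, N m; "gripper_width": opening from 0.0 (shut) to 1.0 (fully open); "grasp_force": force on a finger pad.
Only numpy, scipy, OpenCV 4.12 (cv2) and the standard library are available. Lean on these libraries where they do the work, as an engineer would, in place of code of your own. Each camera call takes 0.05 s, during which the arm holds its last target. There are 200 camera calls.

### The job

The brass check weight stands behind the three canisters on the stock board. First move all three canisters onto the black side mat, then set the brass weight upright in the middle of the balance's pan while they are still there, and then put each canister back in the middle of the pad that matches its lid colour. Keep the canisters upright all along and leave the steel weight where it stands.

Things in the scene. Friction and masses are not known exactly. Their poses are not given: they have to be found in the camera images.
- red_can (a point): Olive-yellow square canister with a red lid: body 56 x 56 mm, lid 60 x 60 x 12 mm on top, 120 mm tall overall, about 0.3 kg, lid fixed on. This point is its centre, half-way up (60 mm over its underside); z is up through the lid, x and y run square to its side faces. At the start it stands on the red pad, lined up with it within about 0.15 rad. Grip the body below the lid, in its upper half, so that the gripper stays clear of its neighbours (107 mm apart, tallest 120 mm).
- blue_can (a point): Olive-yellow square canister with a blue lid: body 56 x 56 mm, lid 60 x 60 x 12 mm on top, 110 mm tall overall, about 0.3 kg, lid fixed on. This point is its centre, half-way up (55 mm over its underside); z is up through the lid, x and y run square to its side faces. At the start it stands on the blue pad, lined up with it within about 0.15 rad. Grip the body below the lid, in its upper half, so that the gripper stays clear of its neighbours (107 mm apart, tallest 120 mm).
- white_can (a point): Olive-yellow square canister with a white lid: body 56 x 56 mm, lid 60 x 60 x 12 mm on top, 100 mm tall overall, about 0.3 kg, lid fixed on. This point is its centre, half-way up (50 mm over its underside); z is up through the lid, x and y run square to its side faces. At the start it stands on the white pad, lined up with it within about 0.15 rad. Grip the body below the lid, in its upper half, so that the gripper stays clear of its neighbours (107 mm apart, tallest 120 mm).
- pad_red: Square red pad, 84 x 84 x 2 mm, fixed on the stock board: the red-lidded canister's own place. Origin at the centre of its underside, z up, so its top is 2 mm above. The three pads stand in a row along the board's y, 107 mm apart, in any order, all square to the board; the pad tops are 14 mm above the table. +x of the pad points to the back of the board, where the weights stand.
- pad_blue: Square blue pad, 84 x 84 x 2 mm, fixed on the stock board: the blue-lidded canister's own place. Origin at the centre of its underside, z up, so its top is 2 mm above. The three pads stand in a row along the board's y, 107 mm apart, in any order, all square to the board; the pad tops are 14 mm above the table. +x of the pad points to the back of the board, where the weights stand.
- pad_white: Square white pad, 84 x 84 x 2 mm, fixed on the stock board: the white-lidded canister's own place. Origin at the centre of its underside, z up, so its top is 2 mm above. The three pads stand in a row along the board's y, 107 mm apart, in any order, all square to the board; the pad tops are 14 mm above the table. +x of the pad points to the back of the board, where the weights stand.
- side_mat: Black rubber mat with a thin yellow border, 150 (x) x 370 (y) x 3 mm, fixed flat on the table: the side area. Origin at the centre of its underside, x along its short side, y along its long side, z up. It has room for the three canisters in a row along y, 110 mm apart. The mat and the stock board lie to the left and right of the robot, either way round.
- brass_weight (a point): Yellow brass check weight with a knob on top: cylinder 34 mm in diameter and 36 mm high, above it a neck and a 20 mm knob, 56 mm tall in all, about 0.3 kg. This point is its centre, 28 mm over its underside (still on the wide cylinder); z is up. It stands on the 12 mm thick stock board, about 63 mm behind (+x) the row of canisters, upright.
- steel_weight (a point): Grey steel check weight of the same shape and size as the brass one, standing beside it about 90 mm away along y; this point is its centre, 28 mm over its underside. It stays where it is.
- pan (a point): Centre of the top face of the round flat brass pan, 90 mm in diameter, 50 mm above the table, fixed on the blue balance that stands beyond the side mat. z is up; the balance's body, up to 100 mm high, stands 95 mm and more from the pan's centre along its +y.
Things that resemble listed ones, but are neither listed nor needed, are in the scene too. Leave any pink or turquoise look-alike of the part that bears white_can alone.

How it is judged:
By the outcome, as a careful person would: the job done as asked, in the order asked, and still so for the second after the job is handed in, with the robot touching nothing.
It also fails if it takes over 152 s, if anything falls off the work surface, if the arm or the gripper's body presses on something with over 40 N, if the wrist force passes 120 N, or if a joint passes its speed limit or range.

## Working session

There is one attempt and no reset: what is moved stays moved. The work goes in short steps, Python scripts to look and compute and a tool call to move; the robot and the scene stay as the last step left them, time stands still between calls to the robot, and variables do not carry over. Pictures are saved under pics/ and viewed, at most 14 in all, crops included, and the job is handed in when it is done.

Besides the shell and the picture viewer there is one more tool, called after ">>>" as a command line: name --argument value ..., lists and objects as JSON in quotes. apply_moves: Moves the arm, as the interface text tells. Its arguments: {"type":"object","properties":{"deltas":{"type":"array","items":{"type":"array"}},"squeeze":{"type":"number"}},"required":["deltas"]}

```bash
mkdir -p pics; ls; cat > h.py <<'E'
import numpy as np, cv2
from station import bot
def save(n,p): cv2.imwrite(f'pics/{n}.png',p['color'][:,:,::-1])
E
python3 - <<'E'
from h import *
s=bot.get_obs(); print(s)
for c in ['top','scene']:
    p=bot.read_camera(c); save(c+'0',p)
    np.set_printoptions(precision=4,suppress=True); print(p['pose'],p['intrinsics'])
    for n in ['red_can','blue_can','white_can','pad_red','pad_blue','pad_white','side_mat','brass_weight','steel_weight','pan']:
        print(c,n,[(np.round(d['point'],3).tolist(),round(d['confidence'],2)) for d in bot.look_for(p,n)][:4])
E
```

```text
pics
{'t': 0.0, 'q': array([ 1.1099151 ,  0.4778157 ,  0.02236097,  1.5564571 , -0.01152859,
        1.10928681, -0.08310756]), 'joint_vel': array([-6.82192734e-05,  8.56680164e-04, -1.58136279e-04,  2.63797946e-04,
       -6.46082816e-04,  7.44659645e-04, -1.71540919e-04]), 'joint_torque': array([-3.58961524e-04, -5.96464705e+01,  1.60742261e+00, -2.81198913e+01,
        1.23916240e-02,  9.47138731e-03, -7.77370360e-06]), 'eef_pos': array([ 0.23296834, -0.63282085,  0.19441333]), 'tool_rot': array([-8.92454827e-04,  9.84484601e-01,  1.75468587e-01, -2.20796373e-04]), 'contact_force': array([-0.33224431,  0.1232235 ,  0.67504052]), 'torque': array([-0.01191812, -0.00035457, -0.03868213]), 'grasp_force': 0.0, 'gripper_width': 0.9995237425476649}
[[ 0.0228 -0.9932  0.1139  0.3522]
 [-0.9997 -0.0224  0.0052  0.0046]
 [-0.0026 -0.1139 -0.9935  1.3556]
 [ 0.      0.      0.      1.    ]] [[530.0146   0.     318.0657]
 [  0.     530.0146 247.8782]
 [  0.       0.       1.    ]]
top red_can [([0.482, 0.103, 0.136], 0.93), ([0.481, 0.321, 0.126], 0.62)]
top blue_can [([0.479, 0.322, 0.129], 
[... 678 characters left out ...]
 0.      1.    ]] [[460.3989   0.     317.6789]
 [  0.     460.3989 244.2656]
 [  0.       0.       1.    ]]
scene red_can [([0.508, 0.121, 0.094], 0.81)]
scene blue_can [([0.51, 0.333, 0.091], 0.79), ([0.501, 0.322, 0.016], 0.6)]
scene white_can [([0.34, 0.189, 0.078], 0.98), ([0.342, 0.316, 0.085], 0.78), ([0.717, 0.37, 0.092], 0.7), ([0.509, 0.22, 0.088], 0.56)]
scene pad_red [([0.512, 0.115, 0.013], 0.67)]
scene pad_blue [([0.504, 0.322, 0.016], 0.55)]
scene pad_white [([0.508, 0.225, 0.012], 0.79)]
scene side_mat [([0.489, -0.173, 0.003], 0.88)]
scene brass_weight [([0.562, 0.176, 0.048], 0.63)]
scene steel_weight [([0.554, 0.273, 0.044], 0.64)]
scene pan [([0.65, -0.124, 0.013], 0.73)]
```

View pics/top0.png

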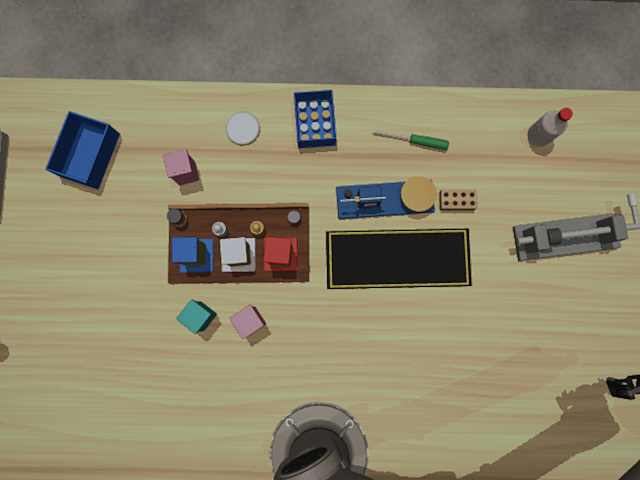

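View pics/scene0.png

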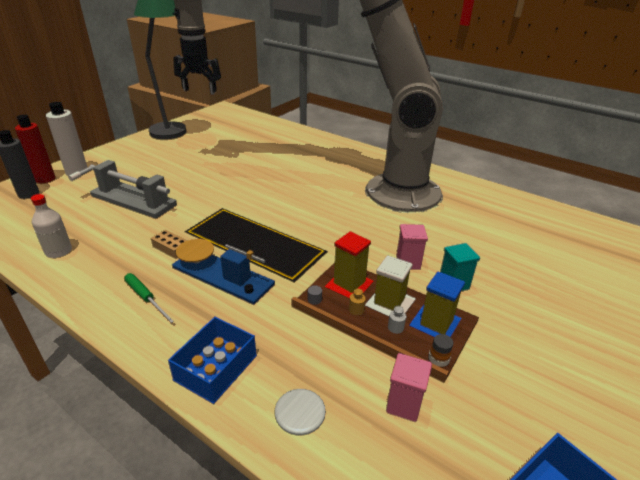

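The top view shows the board on the left: blue can at (186,250), white at (233,250), red at (278,250), brass weight at (257,227), steel at (219,229). The mat is around (399,259) and the pan at (419,195). Pink and turquoise look-alikes stand off the board. Next I measure edges and angles.

```bash
cat >> h.py <<'E'
def toplane(p,uv,z,T=None):
    T=p['pose'] if T is None else T
    uv=np.atleast_2d(np.asarray(uv,float)); r=np.c_[uv,np.ones(len(uv))]@np.linalg.inv(p['intrinsics']).T@T[:3,:3].T
    return T[:3,3]+r*((z-T[2,3])/r[:,2])[:,None]
def wpose(s,p):
    from scipy.spatial.transform import Rotation as R
    w=s['tool_rot']; T=np.eye(4); T[:3,:3]=R.from_quat([w[1],w[2],w[3],w[0]]).as_matrix(); T[:3,3]=s['eef_pos']
    return T@p['hand_eye']
def yaw(s):
    w=s['tool_rot']; return 2*np.arctan2(w[2],w[1])
def masks(p):
    h=cv2.cvtColor(p['color'],cv2.COLOR_RGB2HSV); H,S,V=[h[...,i].astype(int) for i in range(3)]
    return dict(red=((H<6)|(H>174))&(S>170)&(V>90),blue=(H>105)&(H<120)&(S>170)&(V>80),white=(S<45)&(V>150),
      black=(V<45),yellow=(H>24)&(H<36)&(S>150)&(V>120),brass=(H>10)&(H<26)&(S>130)&(V>110))
def rects(p,m,z,T=None,amin=100,box=None):
    out=[]
    m=m.astype(np.uint8)
    if box: k=np.zeros_like(m); k[box[1]:box[3],box[0]:box[2]]=1; m=m*k
    for c in cv2.findContours(m,cv2.RETR_EXTERNAL,cv2.CHAIN_APPROX_NONE)[0]:
        if cv2.contourArea(c)<amin: continue
        w=toplane(p,c[:,0],z,T)[:,:2]; r=cv2.minAreaRect((w*1000).astype(np.float32))
        out.append((np.round(c[:,0].mean(0)).astype(int).tolist(),np.round(r[0],1).tolist(),np.round(r[1],1).tolist(),round(r[2],1)))
    return out
E
python3 - <<'E'
from h import *
p=bot.read_camera('top'); m=masks(p)
b=(165,200,312,290)
for c,z in [('red',.134),('blue',.124),('white',.114)]: print(c,rects(p,m[c],z,amin=60,box=b))
print('mat',rects(p,m['yellow'],.003,box=(320,222,480,295)))
print('pan',rects(p,m['brass'],.05,box=(395,170,440,218)))
print('brass',rects(p,m['brass'],.068,amin=10,box=(245,215,268,238)))
img=np.vstack([cv2.resize(p['color'][195:295,160:320],None,fx=5,fy=5,interpolation=2)])
cv2.imwrite('pics/c1.png',img[:,:,::-1])
E
```

```text
red [([285, 264], [464.3, 93.7], [51.2, 64.8], 1.6), ([276, 251], [479.6, 107.2], [62.3, 73.0], 86.1)]
blue [([201, 264], [455.0, 292.2], [52.8, 59.1], 8.9)]
white [([252, 245], [494.2, 171.7], [40.7, 18.9], 2.1), ([233, 250], [484.8, 211.5], [58.2, 58.0], 6.9)]
mat []
pan []
brass [([257, 227], [548.6, 165.5], [29.9, 31.3], 46.9)]
```

View pics/c1.png

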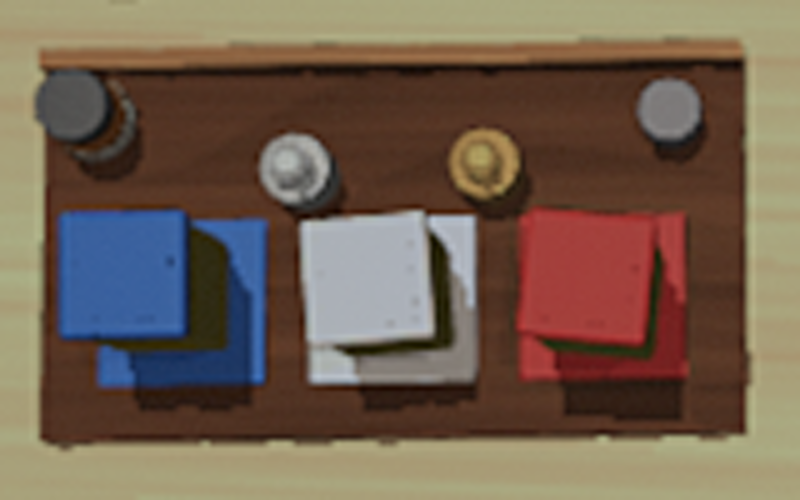

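The crop shows the lids, pads and board clearly. I picked the corners from it and will project them.

```bash
python3 - <<'E'
from h import *
p=bot.read_camera('top')
f=lambda c:np.array(c)/5+np.array([160,195])-0.4
def quad(n,c,z):
    w=toplane(p,f(c),z)[:,:2]; e=np.roll(w,-1,0)-w
    a=np.arctan2(e[:,1],e[:,0]); a=(a+np.pi/4)%(np.pi/2)-np.pi/4
    print(n,'ctr',w.mean(0).round(4),'sides',np.linalg.norm(e,axis=1).round(3),'ang',a.round(3))
quad('red',[(525,210),(659,217),(650,348),(518,335)],.134)
quad('blue',[(58,212),(187,210),(187,337),(60,339)],.124)
quad('white',[(300,221),(426,212),(435,338),(307,347)],.114)
for n,(a,b,c) in dict(red=[(687,213),(687,381),(519,379)],blue=[(267,219),(266,386),(97,386)],white=[(477,215),(477,383),(309,384)]).items():
    w=toplane(p,f([a,b,c]),.014)[:,:2]; print('pad',n,((w[0]+w[2])/2).round(4),np.linalg.norm(w[0]-w[1]).round(3),np.linalg.norm(w[2]-w[1]).round(3),'ang',np.arctan2(*(w[2]-w[1])).round(3))
w=toplane(p,f([(42,441),(745,435)]),.012)[:,:2];e=w[0]-w[1]; print('board ang',np.arctan2(-e[0],e[1]),w)
h=cv2.cvtColor(p['color'],cv2.COLOR_RGB2HSV); g=p['color'].astype(int)
m=(g.max(2)<60); print('mat',rects(p,m,.003,amin=800,box=(322,225,476,295)))
print(h[195,419],g[195,419])
hh=h[...,:].astype(int)
m=(abs(hh[...,0]-hh[195,419,0])<4)&(hh[...,1]>hh[195,419,1]-25)
print('pan',rects(p,m,.05,box=(396,170,440,218)))
i=np.vstack([p['color'][170:295,320:480]]);cv2.imwrite('pics/c2.png',cv2.resize(i,None,fx=4.8,fy=4.8,interpolation=2)[:,:,::-1])
E
```

```text
red ctr [0.485  0.1056] sides [0.062 0.061 0.061 0.058] ang [-0.03  -0.039 -0.076 -0.021]
blue ctr [0.4826 0.324 ] sides [0.061 0.06  0.059 0.06 ] ang [0.038 0.049 0.038 0.07 ]
white ctr [0.4838 0.2114] sides [0.06 0.06 0.06 0.06] ang [0.094 0.109 0.093 0.099]
pad red [0.4888 0.1074] 0.086 0.085 ang -0.011
pad blue [0.4806 0.3216] 0.085 0.086 ang -0.023
pad white [0.4846 0.2142] 0.086 0.085 ang -0.029
board ang 0.031237404557367936 [[0.40854923 0.38972996]
 [0.41967883 0.03355516]]
mat [([398, 258], [485.4, -193.7], [128.7, 340.8], 2.5)]
[ 20 126 166] [166 140  84]
pan [([418, 194], [643.6, -237.3], [86.8, 88.0], 1.3)]
```

View pics/c2.png

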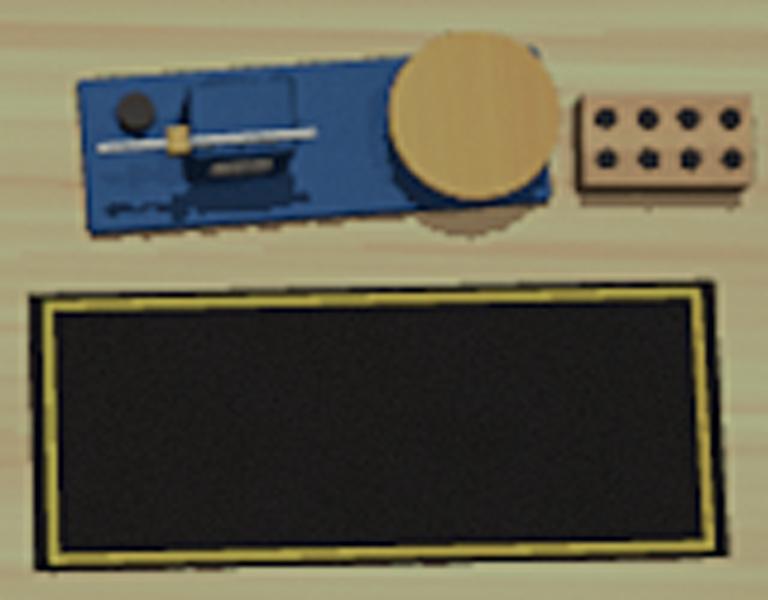

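Crop: pan centre at crop (473,115), mat with yellow border, balance body to the left of the pan, and a hole block at right. Heading to the red can.

>>> apply_moves --deltas '[[0, [0.07, -0.05, 0], 0.008], [0, [0.22, -0.15, 0], 0.02], [0, [0.38, -0.26, 0], 0.034], [0, [0.54, -0.37, 0], 0.048], [0, [0.7, -0.48, 0], 0.06], [0, [0.85, -0.58, 0], 0.0626], [0, [0.92, -0.62, 0], 0.0626]]'

```text
t: 1.9
eef_pos: [0.3659, -0.4499, 0.1956]
tool_rot: [-0.001, 1.0, -0.018, 0.001]
contact_force: [-0.4, -1.0, 0.6]
gripper_width: 0.999
grasp_force: 0.0
```

>>> apply_moves --deltas '[[0, [0.08, -0.15, 0], 0], [0, [0.2, -0.35, 0], 0], [0, [0.32, -0.6, 0], 0], [0, [0.45, -0.8, 0], 0], [0, [0.55, -1, 0], 0]]'

```text
t: 2.4
eef_pos: [0.4824, -0.2563, 0.1958]
tool_rot: [0.0, 1.0, -0.02, 0.001]
contact_force: [0.2, -0.9, 0.8]
gripper_width: 0.997
grasp_force: 0.0
```

>>> apply_moves --deltas '[[0, [0.0, -0.2, 0], 0], [0, [0.0, -0.4, 0], 0], [0, [0.0, -0.6, 0], 0], [0, [0.0, -0.8, 0], 0], [0, [0.0, -0.9, 0], 0], [0, [0.0, -0.95, 0], 0]]'

```text
t: 3.0
eef_pos: [0.489, -0.0659, 0.1957]
tool_rot: [-0.0, 1.0, -0.019, 0.0]
contact_force: [-0.4, 0.1, -0.5]
gripper_width: 0.999
grasp_force: 0.0
```

>>> apply_moves --deltas '[[0, [0.0, -0.15, -0.04], 0], [0, [0.0, -0.35, -0.1], 0], [0, [0.0, -0.55, -0.16], 0], [0, [0.0, -0.7, -0.22], 0], [0, [0.0, -0.8, -0.28], 0], [0, [0.0, -0.83, -0.3], 0], [0, [0.0, -0.83, -0.3], 0]]'

```text
t: 3.7
eef_pos: [0.496, 0.0972, 0.2557]
tool_rot: [0.0, 1.0, -0.02, 0.0]
contact_force: [-0.3, -0.4, 0.2]
gripper_width: 1.003
grasp_force: 0.0
```

```bash
python3 - <<'E'
from h import *
s=bot.get_obs(); p=bot.read_camera('wrist'); save('w1',p); T=wpose(s,p)
np.set_printoptions(precision=4,suppress=True); print(s['eef_pos'],yaw(s),p['hand_eye'],T)
np.savez('w1',T=T,K=p['intrinsics'])
for n in ['red_can','white_can','brass_weight','steel_weight','pad_red','pad_white']:
    print(n,[(np.round(d['point'],3).tolist(),round(d['confidence'],2)) for d in bot.look_for(p,n)][:3])
E
```

```text
[0.496  0.0972 0.2557] -0.04045628337877299 [[ 0.0002 -0.9523 -0.3051  0.0771]
 [ 1.      0.0005 -0.0009 -0.0002]
 [ 0.001  -0.3051  0.9523 -0.1784]
 [ 0.      0.      0.      1.    ]] [[-0.0403 -0.9519 -0.3039  0.5729]
 [-0.9992  0.0381  0.0132  0.0943]
 [-0.001   0.3042 -0.9526  0.4342]
 [ 0.      0.      0.      1.    ]]
red_can [([0.494, 0.108, 0.137], 0.72)]
white_can [([0.495, 0.206, 0.116], 0.72), ([0.356, 0.302, 0.084], 0.7), ([0.672, 0.343, 0.046], 0.63)]
brass_weight [([0.557, 0.157, 0.046], 0.55)]
steel_weight [([0.55, 0.256, 0.049], 0.93)]
pad_red [([0.52, 0.103, 0.011], 0.98)]
pad_white [([0.512, 0.193, 0.016], 0.96)]
```

View pics/w1.png

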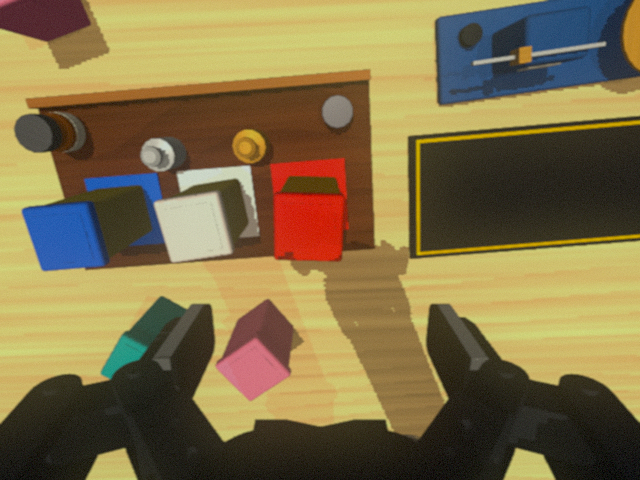

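The wrist view shows the red lid at about (274–347, 194–260), white lid (155–235, 195–262), blue (25–107, 200–270), brass (249,146), steel (158,154).

```bash
cat >> h.py <<'E'
def quad(p,T,n,c,z):
    w=toplane(p,c,z,T)[:,:2]; e=np.roll(w,-1,0)-w
    a=np.arctan2(e[:,1],e[:,0]); a=(a+np.pi/4)%(np.pi/2)-np.pi/4
    print(n,'ctr',w.mean(0).round(4),'sides',np.linalg.norm(e,axis=1).round(3),'ang',a.round(3),a.mean().round(3))
E
python3 - <<'E'
from h import *
d=np.load('w1.npz'); p={'intrinsics':d['K']}; T=d['T']
im=cv2.imread('pics/w1.png')
quad(p,T,'red',[(275,194),(349,194),(342,260),(274,259)],.134)
quad(p,T,'white',[(155,203),(223,193),(235,253),(170,262)],.114)
quad(p,T,'blue',[(24,210),(92,202),(106,262),(41,270)],.124)
for n,u in [('brass',(249,146)),('steel',(158,154))]: print(n,toplane(p,[u],.062,T))
print('padred tops', toplane(p,[(272,163),(345,159)],.014,T),'mat corner',toplane(p,[(409,137),(411,257)],.003,T))
cv2.imwrite('pics/c3.png',cv2.resize(im[120:280,10:380],None,fx=2.16,fy=2.16,interpolation=2))
E
```

```text
red ctr [0.4854 0.1068] sides [0.061 0.059 0.059 0.058] ang [-0.04  -0.121 -0.056 -0.093] -0.077
white ctr [0.4829 0.2112] sides [0.062 0.057 0.062 0.057] ang [0.106 0.077 0.105 0.072] 0.09
blue ctr [0.4827 0.3238] sides [0.061 0.055 0.061 0.056] ang [ 0.077 -0.     0.088 -0.009] 0.039
brass [[0.55049684 0.16566792 0.062     ]]
steel [[0.54642943 0.25664544 0.062     ]]
padred tops [[0.52795936 0.15079485 0.014     ]
 [0.52908778 0.06845132 0.014     ]] mat corner [[ 0.54953994 -0.00514723  0.003     ]
 [ 0.40383741 -0.01247449  0.003     ]]
```

View pics/c3.png

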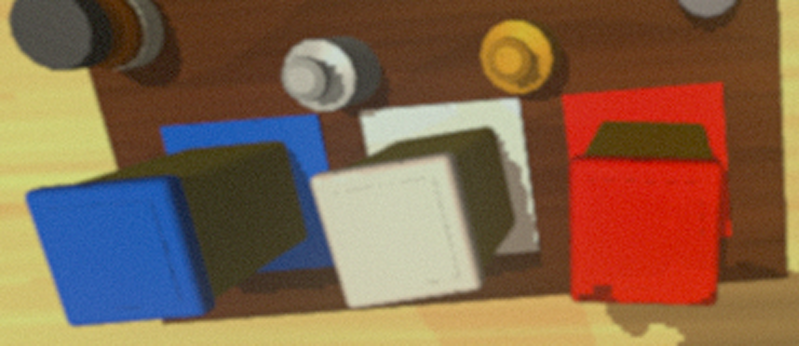

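Both cameras agree: red (.485,.106), white (.4835,.211), blue (.4827,.324), brass (.550,.1656). Descending on red.

>>> apply_moves --deltas '[[0, [-0.03, -0.02, 0.0], 0], [0, [-0.057, -0.043, 0.08], 0], [0, [-0.057, -0.043, 0.2], 0], [0, [-0.057, -0.043, 0.34], 0], [0, [-0.057, -0.043, 0.48], 0], [0, [-0.057, -0.043, 0.62], 0], [0, [-0.057, -0.043, 0.74], 0], [0, [-0.057, -0.043, 0.83], 0], [0, [-0.057, -0.043, 0.88], 0], [0, [-0.057, -0.043, 0.898], 0], [0, [-0.057, -0.043, 0.898], 0]]'

```text
t: 5.15
eef_pos: [0.4845, 0.1068, 0.0759]
tool_rot: [-0.0, 1.0, -0.02, 0.0]
contact_force: [0.1, -0.4, 0.5]
gripper_width: 1.001
grasp_force: 0.0
```

>>> apply_moves --deltas '[[0.3, [0, 0, 0], 0], [0.5, [0, 0, 0], 0], [0.7, [0, 0, 0], 0], [0.8, [0, 0, 0], 0], [0.8, [0, 0, 0], 0], [0.8, [0, 0, 0], 0], [0.8, [0, 0, 0], 0]]' --squeeze 45

```text
t: 5.85
eef_pos: [0.4853, 0.1071, 0.0771]
tool_rot: [-0.0, 1.0, -0.02, 0.001]
contact_force: [-2.1, 1.4, 4.4]
gripper_width: 0.688
grasp_force: 47.7
```

>>> apply_moves --deltas '[[0.8, [0, 0, -0.02], 0], [0.8, [0, 0, -0.07], 0], [0.8, [0, 0, -0.15], 0], [0.8, [0, 0, -0.24], 0], [0.8, [0, 0, -0.32], 0], [0.8, [0, 0, -0.38], -0.004], [0.8, [0, 0, -0.4], -0.008], [0.8, [0, 0, -0.4], -0.0127], [0.8, [0, 0, -0.4], -0.0127]]'

```text
t: 6.75
eef_pos: [0.4841, 0.1064, 0.1554]
tool_rot: [0.0, 1.0, 0.02, -0.0]
contact_force: [-0.1, -0.5, -3.1]
gripper_width: 0.689
grasp_force: 49.1
```

```bash
cat >> h.py <<'E'
def go(x,y,z,psi):
    s=bot.get_obs(); a=yaw(s); d=np.array([x,y,z])-s['eef_pos']
    print('at',s['eef_pos'].round(4),round(a,4),'grip',round(s['gripper_width'],3),round(s['grasp_force'],1))
    print('units',(np.array([np.cos(a)*d[0]+np.sin(a)*d[1],np.sin(a)*d[0]-np.cos(a)*d[1],-d[2]])/.2).round(3),'turn',round((a-psi)/2/np.pi,4))
E
python3 - <<'E'
from h import *
go(.491,-.304,.157,.04)
s=bot.get_obs();p=bot.read_camera('wrist'); save('w2',p)
E
```

```text
at [0.4841 0.1064 0.1554] 0.0402 grip 0.689 49.1
units [-0.048  2.052 -0.008] turn 0.0
```

View pics/w2.png

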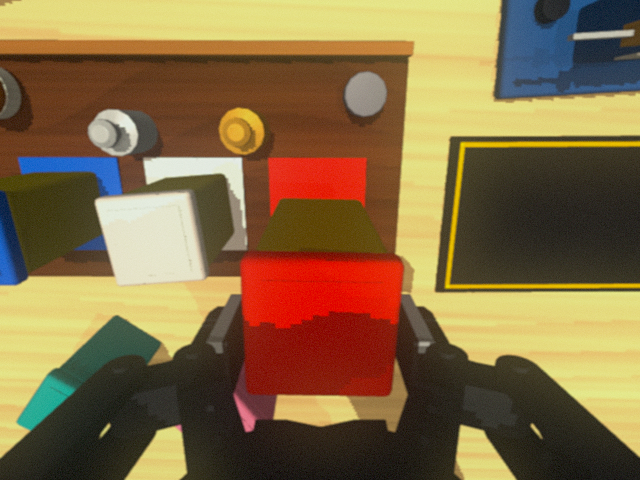

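Red is held square, lid at (243–402, 255–395). Carrying it to the far slot.

>>> apply_moves --deltas '[[0.8, [0, 0.03, 0], 0], [0.8, [0, 0.1, 0], 0], [0.8, [0, 0.2, 0], 0], [0.8, [-0.01, 0.32, 0], 0], [0.8, [-0.01, 0.45, 0], 0], [0.8, [-0.01, 0.58, 0], 0], [0.8, [-0.02, 0.72, 0], 0], [0.8, [-0.02, 0.86, 0], 0], [0.8, [-0.025, 1.0, 0], 0]]'

```text
t: 7.7
eef_pos: [0.4868, -0.095, 0.1553]
tool_rot: [0.0, 1.0, 0.019, -0.0]
contact_force: [0.4, -0.3, -2.5]
gripper_width: 0.692
grasp_force: 49.1
```

>>> apply_moves --deltas '[[0.8, [-0.005, 0.14, 0], 0], [0.8, [-0.01, 0.28, 0], 0], [0.8, [-0.01, 0.42, 0], 0], [0.8, [-0.015, 0.56, 0], 0], [0.8, [-0.015, 0.7, 0], 0], [0.8, [-0.02, 0.82, 0], 0], [0.8, [-0.023, 0.92, 0], 0], [0.8, [-0.023, 0.98, 0], 0], [0.8, [-0.023, 1.0, 0], 0], [0.8, [-0.023, 1.0, 0], 0]]'

```text
t: 8.7
eef_pos: [0.4904, -0.2933, 0.1555]
tool_rot: [-0.0, 1.0, 0.019, -0.0]
contact_force: [0.6, 0.3, -4.1]
gripper_width: 0.692
grasp_force: 49.1
```

```bash
python3 -c "
from h import *
go(.491,-.304,.067,.04)"
```

```text
at [ 0.4904 -0.2933  0.1555] 0.0389 grip 0.692 49.1
units [0.001 0.054 0.442] turn -0.0002
```

>>> apply_moves --deltas '[[0.8, [0, 0.03, 0.04], 0], [0.8, [0, 0.054, 0.1], 0], [0.8, [0, 0.054, 0.18], 0], [0.8, [0, 0.054, 0.26], 0], [0.8, [0, 0.054, 0.33], 0], [0.8, [0, 0.054, 0.38], 0], [0.8, [0, 0.054, 0.42], 0], [0.8, [0, 0.054, 0.44], 0], [0.8, [0, 0.054, 0.446], 0], [0.8, [0, 0.054, 0.446], 0]]'

```text
t: 9.7
eef_pos: [0.4913, -0.3044, 0.0669]
tool_rot: [0.0, 1.0, 0.02, 0.0]
contact_force: [0.2, -0.5, -3.0]
gripper_width: 0.687
grasp_force: 49.1
```

>>> apply_moves --deltas '[[0.5, [0, 0, 0], 0], [0.2, [0, 0, 0], 0], [0, [0, 0, 0], 0], [0, [0, 0, 0], 0], [0, [0, 0, -0.05], 0], [0, [0, 0, -0.15], 0], [0, [0, 0, -0.3], 0], [0, [0, 0, -0.45], 0], [0, [0, 0, -0.55], 0], [0, [0, 0, -0.6], 0], [0, [0, 0, -0.62], 0]]'

```text
t: 10.8
eef_pos: [0.4915, -0.3045, 0.192]
tool_rot: [0.001, 1.0, 0.02, 0.001]
contact_force: [-0.3, 0.2, -1.1]
gripper_width: 1.002
grasp_force: 0.0
```

```bash
python3 -c "
from h import *
go(.4835,.2113,.19,.095); p=bot.read_camera('wrist'); save('w3',p)"
```

```text
at [ 0.4915 -0.3045  0.192 ] 0.0392 grip 1.002 0.0
units [ 0.061 -2.578  0.01 ] turn -0.0089
```

View pics/w3.png

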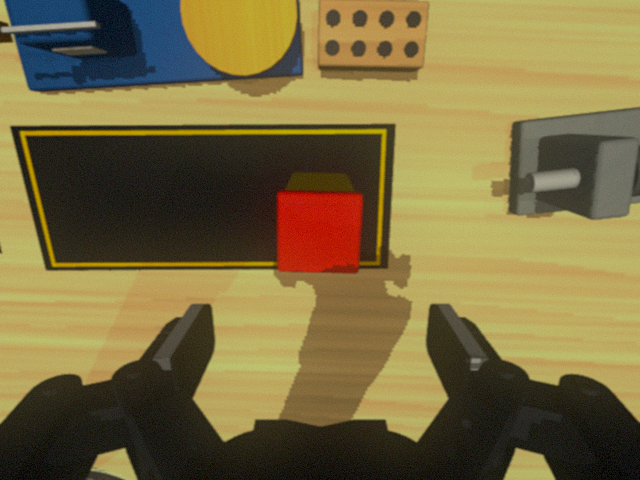

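Red stands upright on the mat's far end, lid at (278–362, 192–272). On to white.

>>> apply_moves --deltas '[[0, [0, -0.06, 0], 0], [0, [0, -0.2, 0], 0], [0, [0.01, -0.38, 0], 0], [0, [0.015, -0.58, 0], 0], [0, [0.02, -0.79, 0], 0], [0, [0.024, -1, 0], 0]]'

```text
t: 11.45
eef_pos: [0.4866, -0.1016, 0.1893]
tool_rot: [-0.0, 1.0, 0.02, -0.001]
contact_force: [0.4, 0.5, -0.3]
gripper_width: 0.998
grasp_force: 0.0
```

>>> apply_moves --deltas '[[0, [0, -0.2, 0], 0], [0, [0.01, -0.4, 0], 0], [0, [0.015, -0.6, 0], 0], [0, [0.02, -0.8, 0], 0], [0, [0.024, -1, 0], 0]]'

```text
t: 11.95
eef_pos: [0.4832, 0.0979, 0.1894]
tool_rot: [0.0, 1.0, 0.02, -0.001]
contact_force: [-0.6, 0.1, -0.2]
gripper_width: 1.0
grasp_force: 0.0
```

>>> apply_moves --deltas '[[0, [0.005, -0.18, 0], -0.003], [0, [0.01, -0.34, 0], -0.006], [0, [0.013, -0.46, 0], -0.0089], [0, [0.013, -0.54, 0], -0.0089], [0, [0.013, -0.57, 0], -0.0089], [0, [0.013, -0.578, 0], -0.0089], [0, [0.013, -0.578, 0], -0.0089]]'

```text
t: 12.65
eef_pos: [0.4826, 0.2107, 0.19]
tool_rot: [0.0, 0.999, 0.047, -0.001]
contact_force: [0.5, -0.2, -0.2]
gripper_width: 0.997
grasp_force: 0.0
```

```bash
python3 -c "
from h import *
go(.4835,.2113,.060,.095)"
```

```text
at [0.4826 0.2107 0.19  ] 0.0947 grip 0.997 0.0
units [ 0.005 -0.003  0.65 ] turn -0.0001
```

>>> apply_moves --deltas '[[0, [0, 0, 0.04], 0], [0, [0, 0, 0.12], 0], [0, [0, 0, 0.24], 0], [0, [0, 0, 0.36], 0], [0, [0, 0, 0.47], 0], [0, [0, 0, 0.56], 0], [0, [0, 0, 0.62], 0], [0, [0, 0, 0.65], 0], [0, [0, 0, 0.66], 0], [0, [0, 0, 0.66], 0]]'

```text
t: 13.65
eef_pos: [0.4833, 0.2114, 0.0589]
tool_rot: [-0.0, 0.999, 0.047, 0.0]
contact_force: [0.4, -0.2, -0.3]
gripper_width: 0.998
grasp_force: 0.0
```

>>> apply_moves --deltas '[[0.3, [0, 0, 0], 0], [0.5, [0, 0, 0], 0], [0.7, [0, 0, 0], 0], [0.8, [0, 0, 0], 0], [0.8, [0, 0, 0], 0], [0.8, [0, 0, 0], 0], [0.8, [0, 0, 0], 0]]' --squeeze 45

```text
t: 14.35
eef_pos: [0.4838, 0.2121, 0.0597]
tool_rot: [-0.0, 0.999, 0.048, 0.001]
contact_force: [-0.7, -0.2, 5.7]
gripper_width: 0.685
grasp_force: 48.0
```

>>> apply_moves --deltas '[[0.8, [0, 0, -0.02], 0], [0.8, [0, 0, -0.07], 0], [0.8, [0, 0, -0.15], 0], [0.8, [0, 0, -0.24], 0], [0.8, [0, 0, -0.32], 0], [0.8, [0, 0, -0.38], 0.004], [0.8, [0, 0, -0.4], 0.0087], [0.8, [0, 0, -0.4], 0.0087], [0.8, [0, 0, -0.4], 0.0087]]'

```text
t: 15.25
eef_pos: [0.4825, 0.2111, 0.138]
tool_rot: [0.0, 1.0, 0.02, -0.0]
contact_force: [-0.5, 0.4, -2.6]
gripper_width: 0.688
grasp_force: 49.1
```

```bash
python3 -c "
from h import *
go(.486,-.194,.14,.04)"
```

```text
at [0.4825 0.2111 0.138 ] 0.0405 grip 0.688 49.1
units [-0.065  2.025 -0.01 ] turn 0.0001
```

>>> apply_moves --deltas '[[0.8, [0, 0.03, 0], 0], [0.8, [0, 0.1, 0], 0], [0.8, [0, 0.2, 0], 0], [0.8, [-0.01, 0.32, 0], 0], [0.8, [-0.01, 0.45, 0], 0], [0.8, [-0.01, 0.58, 0], 0], [0.8, [-0.02, 0.72, 0], 0], [0.8, [-0.02, 0.86, 0], 0], [0.8, [-0.032, 1.0, 0], 0]]'

```text
t: 16.15
eef_pos: [0.4841, 0.0088, 0.1383]
tool_rot: [0.0, 1.0, 0.02, -0.0]
contact_force: [-0.2, 0.2, -2.9]
gripper_width: 0.684
grasp_force: 49.1
```

>>> apply_moves --deltas '[[0.8, [-0.005, 0.14, 0], 0], [0.8, [-0.01, 0.28, 0], 0], [0.8, [-0.01, 0.42, 0], 0], [0.8, [-0.015, 0.56, 0], 0], [0.8, [-0.02, 0.7, 0], 0], [0.8, [-0.025, 0.82, 0], 0], [0.8, [-0.033, 0.92, 0], 0], [0.8, [-0.033, 0.98, 0], 0], [0.8, [-0.033, 1.0, 0], 0], [0.8, [-0.033, 1.0, 0], 0]]'

```text
t: 17.15
eef_pos: [0.4858, -0.1889, 0.1384]
tool_rot: [-0.0, 1.0, 0.02, -0.0]
contact_force: [0.0, -0.0, -3.1]
gripper_width: 0.688
grasp_force: 49.1
```

```bash
python3 -c "
from h import *
go(.486,-.194,.049,.04)"
```

```text
at [ 0.4858 -0.1889  0.1384] 0.0398 grip 0.688 49.1
units [-0.     0.025  0.447] turn -0.0
```

>>> apply_moves --deltas '[[0.8, [0, 0.02, 0.04], 0], [0.8, [0, 0.025, 0.1], 0], [0.8, [0, 0.025, 0.18], 0], [0.8, [0, 0.025, 0.26], 0], [0.8, [0, 0.025, 0.33], 0], [0.8, [0, 0.025, 0.38], 0], [0.8, [0, 0.025, 0.42], 0], [0.8, [0, 0.025, 0.44], 0], [0.8, [0, 0.025, 0.448], 0], [0.8, [0, 0.025, 0.448], 0]]'

```text
t: 18.15
eef_pos: [0.4867, -0.1938, 0.0493]
tool_rot: [0.0, 1.0, 0.02, 0.0]
contact_force: [0.1, 0.4, -3.0]
gripper_width: 0.69
grasp_force: 49.1
```

>>> apply_moves --deltas '[[0.5, [0, 0, 0], 0], [0.2, [0, 0, 0], 0], [0, [0, 0, 0], 0], [0, [0, 0, 0], 0], [0, [0, 0, -0.05], 0], [0, [0, 0, -0.15], 0], [0, [0, 0, -0.3], 0], [0, [0, 0, -0.45], 0], [0, [0, 0, -0.6], 0], [0, [0, 0, -0.68], 0], [0, [0, 0, -0.7], 0], [0, [0, 0, -0.7], 0]]'

```text
t: 19.35
eef_pos: [0.4866, -0.1938, 0.1897]
tool_rot: [0.0, 1.0, 0.02, 0.001]
contact_force: [-0.0, -0.3, -0.8]
gripper_width: 0.999
grasp_force: 0.0
```

```bash
python3 -c "
from h import *
go(.4827,.324,.19,.042)"
```

```text
at [ 0.4866 -0.1938  0.1897] 0.0405 grip 0.999 0.0
units [ 8.500e-02 -2.588e+00 -2.000e-03] turn -0.0002
```

>>> apply_moves --deltas '[[0, [0, -0.06, 0], 0], [0, [0, -0.2, 0], 0], [0, [0.01, -0.38, 0], 0], [0, [0.015, -0.58, 0], 0], [0, [0.02, -0.79, 0], 0], [0, [0.03, -1, 0], 0]]'

```text
t: 19.95
eef_pos: [0.4827, 0.0087, 0.1878]
tool_rot: [-0.0, 1.0, 0.02, -0.001]
contact_force: [0.0, -0.2, 0.1]
gripper_width: 1.0
grasp_force: 0.0
```

>>> apply_moves --deltas '[[0, [0, -0.2, 0], 0], [0, [0.01, -0.4, 0], 0], [0, [0.015, -0.6, 0], 0], [0, [0.02, -0.8, 0], 0], [0, [0.03, -1, 0], 0]]'

```text
t: 20.45
eef_pos: [0.4803, 0.2084, 0.1877]
tool_rot: [0.0, 1.0, 0.021, -0.001]
contact_force: [0.9, -0.4, -0.3]
gripper_width: 0.998
grasp_force: 0.0
```

>>> apply_moves --deltas '[[0, [0.01, -0.18, 0], 0], [0, [0.015, -0.34, 0], 0], [0, [0.025, -0.46, 0], 0], [0, [0.025, -0.55, 0], 0], [0, [0.025, -0.58, 0], 0], [0, [0.025, -0.588, 0], 0], [0, [0.025, -0.588, 0], 0]]'

```text
t: 21.15
eef_pos: [0.482, 0.3232, 0.1883]
tool_rot: [0.001, 1.0, 0.02, -0.0]
contact_force: [-0.7, -0.8, -0.3]
gripper_width: 0.999
grasp_force: 0.0
```

```bash
python3 -c "
from h import *
go(.4827,.324,.067,.042)"
```

```text
at [0.482  0.3232 0.1883] 0.0402 grip 0.999 0.0
units [ 0.003 -0.004  0.607] turn -0.0003
```

>>> apply_moves --deltas '[[0, [0, 0, 0.04], 0], [0, [0, 0, 0.12], 0], [0, [0, 0, 0.24], 0], [0, [0, 0, 0.35], 0], [0, [0, 0, 0.44], 0], [0, [0, 0, 0.52], 0], [0, [0, 0, 0.57], 0], [0, [0, 0, 0.6], 0], [0, [0, 0, 0.607], 0], [0, [0, 0, 0.607], 0]]'

```text
t: 22.15
eef_pos: [0.4827, 0.3244, 0.0679]
tool_rot: [-0.0, 1.0, 0.02, 0.0]
contact_force: [0.4, 0.3, 0.4]
gripper_width: 1.003
grasp_force: 0.0
```

>>> apply_moves --deltas '[[0.3, [0, 0, 0], 0], [0.5, [0, 0, 0], 0], [0.7, [0, 0, 0], 0], [0.8, [0, 0, 0], 0], [0.8, [0, 0, 0], 0], [0.8, [0, 0, 0], 0], [0.8, [0, 0, 0], 0]]' --squeeze 45

```text
t: 22.85
eef_pos: [0.483, 0.325, 0.0687]
tool_rot: [-0.001, 1.0, 0.02, 0.001]
contact_force: [-0.3, 0.2, 5.0]
gripper_width: 0.688
grasp_force: 48.7
```

>>> apply_moves --deltas '[[0.8, [0, 0, -0.02], 0], [0.8, [0, 0, -0.07], 0], [0.8, [0, 0, -0.15], 0], [0.8, [0, 0, -0.24], 0], [0.8, [0, 0, -0.32], 0], [0.8, [0, 0, -0.38], 0], [0.8, [0, 0, -0.4], 0], [0.8, [0, 0, -0.4], 0]]'

```text
t: 23.65
eef_pos: [0.4827, 0.3242, 0.1484]
tool_rot: [-0.0, 1.0, 0.02, 0.001]
contact_force: [-0.0, -0.1, -2.7]
gripper_width: 0.69
grasp_force: 49.3
```

```bash
python3 -c "
from h import *
go(.481,-.084,.147,.04)"
```

```text
at [0.4827 0.3242 0.1484] 0.0403 grip 0.69 49.3
units [-0.091  2.039  0.007] turn 0.0001
```

>>> apply_moves --deltas '[[0.8, [0, 0.03, 0], 0], [0.8, [0, 0.1, 0], 0], [0.8, [-0.01, 0.2, 0], 0], [0.8, [-0.01, 0.32, 0], 0], [0.8, [-0.02, 0.45, 0], 0], [0.8, [-0.02, 0.58, 0], 0], [0.8, [-0.03, 0.72, 0], 0], [0.8, [-0.03, 0.86, 0], 0], [0.8, [-0.045, 1.0, 0], 0]]'

```text
t: 24.55
eef_pos: [0.481, 0.1212, 0.147]
tool_rot: [0.0, 1.0, 0.02, -0.001]
contact_force: [0.2, -0.5, -2.7]
gripper_width: 0.695
grasp_force: 49.2
```

>>> apply_moves --deltas '[[0.8, [-0.005, 0.14, 0], 0], [0.8, [-0.01, 0.28, 0], 0], [0.8, [-0.02, 0.42, 0], 0], [0.8, [-0.025, 0.56, 0], 0], [0.8, [-0.03, 0.7, 0], 0], [0.8, [-0.04, 0.82, 0], 0], [0.8, [-0.045, 0.92, 0], 0], [0.8, [-0.045, 0.98, 0], 0], [0.8, [-0.045, 1.0, 0], 0], [0.8, [-0.045, 1.0, 0], 0]]'

```text
t: 25.55
eef_pos: [0.4803, -0.0765, 0.1474]
tool_rot: [-0.0, 1.0, 0.02, -0.0]
contact_force: [-1.0, 0.3, -2.7]
gripper_width: 0.692
grasp_force: 49.3
```

```bash
python3 -c "
from h import *
go(.482,-.084,.058,.04)"
```

```text
at [ 0.4803 -0.0765  0.1474] 0.0397 grip 0.692 49.3
units [0.007 0.038 0.447] turn -0.0
```

>>> apply_moves --deltas '[[0.8, [0.007, 0.02, 0.04], 0], [0.8, [0.007, 0.038, 0.1], 0], [0.8, [0.007, 0.038, 0.18], 0], [0.8, [0.007, 0.038, 0.26], 0], [0.8, [0.007, 0.038, 0.33], 0], [0.8, [0.007, 0.038, 0.38], 0], [0.8, [0.007, 0.038, 0.42], 0], [0.8, [0.007, 0.038, 0.44], 0], [0.8, [0.007, 0.038, 0.447], 0], [0.8, [0.007, 0.038, 0.447], 0]]'

```text
t: 26.55
eef_pos: [0.4825, -0.0838, 0.0583]
tool_rot: [0.0, 1.0, 0.02, 0.0]
contact_force: [0.6, 0.4, -3.8]
gripper_width: 0.695
grasp_force: 49.3
```

>>> apply_moves --deltas '[[0.5, [0, 0, 0], 0], [0.2, [0, 0, 0], 0], [0, [0, 0, 0], 0], [0, [0, 0, 0], 0], [0, [0, 0, -0.05], 0], [0, [0, 0, -0.15], 0], [0, [0, 0, -0.3], 0], [0, [0, 0, -0.45], 0], [0, [0, 0, -0.6], 0], [0, [0, 0, -0.65], 0], [0, [0, 0, -0.65], 0]]'

```text
t: 27.65
eef_pos: [0.4835, -0.0839, 0.1901]
tool_rot: [0.0, 1.0, 0.02, 0.002]
contact_force: [-0.6, 0.2, -0.9]
gripper_width: 1.002
grasp_force: 0.0
```

```bash
python3 - <<'E'
from h import *
go(.50,.165,.19,.04)
p=bot.read_camera('top')
cv2.imwrite('pics/c4.png',cv2.resize(p['color'][170:300,160:480],None,fx=2.5,fy=2.5,interpolation=2)[:,:,::-1])
E
```

```text
at [ 0.4835 -0.0839  0.1901] 0.0404 grip 1.002 0.0
units [ 0.133 -1.24   0.   ] turn 0.0001
```

View pics/c4.png

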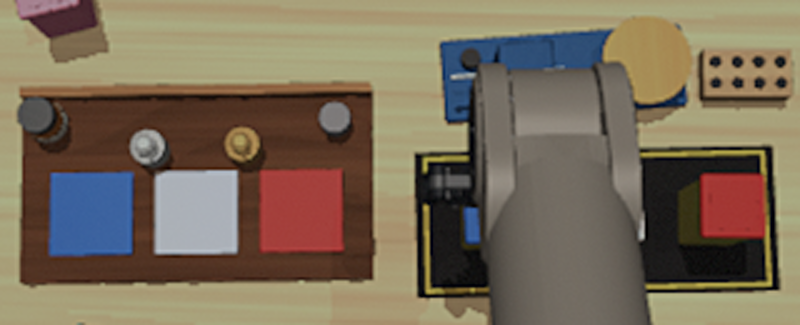

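Top view: all pads are empty, red stands on the mat at the right, and brass is at crop (241,143). Moving over to brass.

>>> apply_moves --deltas '[[0, [0, -0.06, 0], 0], [0, [0.02, -0.2, 0], 0], [0, [0.04, -0.4, 0], 0], [0, [0.06, -0.6, 0], 0], [0, [0.08, -0.8, 0], 0], [0, [0.1, -1, 0], 0]]'

```text
t: 28.3
eef_pos: [0.4927, 0.1191, 0.1867]
tool_rot: [0.0, 1.0, 0.021, -0.001]
contact_force: [0.9, 0.3, -0.1]
gripper_width: 1.002
grasp_force: 0.0
```

>>> apply_moves --deltas '[[0, [0.03, -0.14, 0], 0], [0, [0.03, -0.2, 0], 0], [0, [0.03, -0.23, 0], 0], [0, [0.03, -0.23, 0], 0], [0, [0.03, -0.23, 0], 0]]'

```text
t: 28.8
eef_pos: [0.4981, 0.1614, 0.1877]
tool_rot: [0.001, 1.0, 0.019, -0.0]
contact_force: [0.3, -0.7, -0.3]
gripper_width: 1.001
grasp_force: 0.0
```

```bash
python3 - <<'E'
from h import *
np.set_printoptions(precision=4,suppress=True)
s=bot.get_obs(); p=bot.read_camera('wrist'); save('w5',p); T=wpose(s,p)
for n in ['brass_weight','steel_weight','pad_red','pad_white','pad_blue']:
    print(n,[(np.round(d['point'],3).tolist(),round(d['confidence'],2)) for d in bot.look_for(p,n)][:2])
m=masks(p); print('brass@48',rects(p,m['brass'],.048,T,amin=150),'@68',rects(p,m['brass'],.068,T,amin=150))
print('red',rects(p,m['red'],.014,T,1000),'blue',rects(p,m['blue'],.014,T,1000),'white',rects(p,m['white'],.014,T,1000))
p=bot.read_camera('top'); m=masks(p); b=(165,200,312,290)
for c in ['red','blue','white']: print('top',c,rects(p,m[c],.014,amin=300,box=b))
go(.55,.1656,.018,.04)
E
```

```text
brass_weight [([0.555, 0.164, 0.047], 0.67)]
steel_weight [([0.549, 0.259, 0.048], 0.87)]
pad_red [([0.491, 0.108, 0.011], 0.62)]
pad_white [([0.485, 0.216, 0.014], 0.55)]
pad_blue [([0.482, 0.323, 0.013], 0.93)]
brass@48 [([543, 349], [361.9, -71.0], [10.5, 111.4], 1.3), ([233, 372], [320.1, 241.8], [54.4, 65.6], 68.0), ([513, 326], [388.0, -30.3], [7.7, 70.9], 1.0), ([323, 333], [333.7, 131.5], [234.3, 186.5], 20.7), ([252, 285], [422.1, 224.7], [16.3, 93.6], 0.4), ([535, 216], [491.6, -51.3], [123.2, 117.7], 2.2), ([423, 199], [500.1, 80.0], [136.3, 101.4], 24.2), ([314, 150], [549.8, 169.0], [33.8, 33.9], 2.2), ([15, 99], [580.3, 413.0], [24.1, 8.4], 87.7), ([273, 75], [605.0, 205.0], [426.0, 42.4], 86.4), ([100, 12], [641.1, 334.7], [24.9, 75.2], 2.2)] @68 [([543, 349], [375.3, -56.2], [9.8, 104.4], 1.3), ([233, 372], [336.1, 236.9], [51.0, 61.5], 68.0), ([513, 326], [399.8, -18.0], [7.2, 66.5], 1.0), ([323, 333], [348.9, 133.6], [219.5, 174.8], 20.7), ([252, 285], [431.8, 220.9], [15.3, 87.7], 0.4), ([535, 216], [496.9, -37.7], [115.5, 110.3], 2.2), ([423, 199], [504.9, 85.3], [127.8, 95.0], 24.2), ([314, 150], [551.4, 168.7], [31.7, 31.8], 2.2), ([15, 99], [580.0, 397.4], [22.6, 7.9], 87.7), ([273, 75], [603.2, 202.4], [399.2, 39.8], 86.4), ([100, 12], [637.0, 324.0], [23.3, 70.5], 2.2)]
red [([372, 212], [487.6, 110.1], [84.2, 85.1], 2.2)] blue [([621, 262], [444.8, -148.4], [89.2, 40.0], 17.1), ([155, 211], [479.4, 323.3], [82.2, 83.3], 2.2)] white [([265, 212], [483.4, 216.7], [84.2, 84.3], 2.2)]
top red []
top blue []
top white []
at [0.4985 0.1625 0.1883] 0.0396 grip 1.0 0.0
units [ 0.258 -0.005  0.851] turn -0.0001
```

View pics/w5.png

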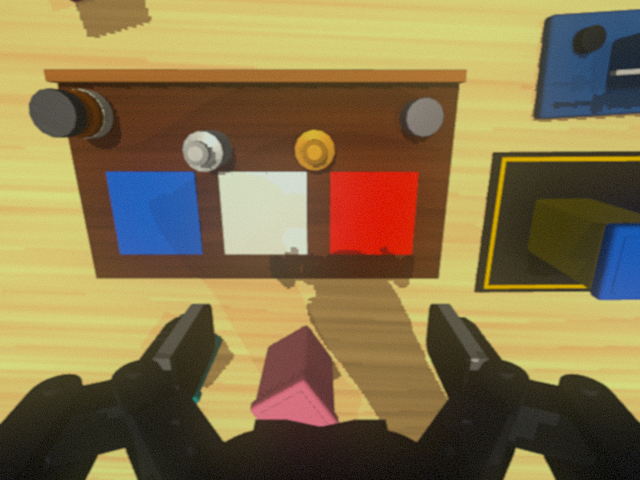

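The wrist view shows the three empty pads and brass at (314,150). The grasp line is clear, with 90 mm to the steel weight. Descending on brass.

>>> apply_moves --deltas '[[0, [0.06, -0.004, 0.02], 0], [0, [0.15, -0.008, 0.08], 0], [0, [0.23, -0.013, 0.18], 0], [0, [0.256, -0.013, 0.3], 0], [0, [0.256, -0.013, 0.42], 0], [0, [0.256, -0.013, 0.54], 0], [0, [0.256, -0.013, 0.66], 0], [0, [0.256, -0.013, 0.75], 0], [0, [0.256, -0.013, 0.81], 0], [0, [0.256, -0.013, 0.84], 0], [0, [0.256, -0.013, 0.851], 0], [0, [0.256, -0.013, 0.851], 0]]'

```text
t: 30.35
eef_pos: [0.5499, 0.1679, 0.0183]
tool_rot: [-0.0, 1.0, 0.02, 0.0]
contact_force: [0.3, 0.4, -0.0]
gripper_width: 1.001
grasp_force: 0.0
```

>>> apply_moves --deltas '[[0.3, [0, 0, 0], 0], [0.5, [0, 0, 0], 0], [0.6, [0, 0, 0], 0], [0.7, [0, 0, 0], 0], [0.8, [0, 0, 0], 0], [0.9, [0, 0, 0], 0], [0.9, [0, 0, 0], 0], [0.9, [0, 0, 0], 0]]' --squeeze 35

```text
t: 31.15
eef_pos: [0.5496, 0.168, 0.0183]
tool_rot: [-0.0, 1.0, 0.02, 0.0]
contact_force: [-0.6, 0.5, 4.0]
gripper_width: 0.203
grasp_force: 34.2
```

>>> apply_moves --deltas '[[0.9, [0, 0, -0.02], 0], [0.9, [0, 0, -0.07], 0], [0.9, [0, 0, -0.15], 0], [0.9, [0, 0, -0.25], 0], [0.9, [0, 0, -0.38], 0], [0.9, [0, 0, -0.5], 0], [0.9, [0, 0, -0.62], 0], [0.9, [0, 0, -0.7], 0], [0.9, [0, 0, -0.75], 0], [0.9, [0, 0, -0.75], 0]]'

```text
t: 32.15
eef_pos: [0.5502, 0.168, 0.17]
tool_rot: [-0.0, 1.0, 0.02, 0.002]
contact_force: [-0.3, 0.7, -3.0]
gripper_width: 0.205
grasp_force: 34.3
```

```bash
python3 - <<'E'
from h import *
go(.644,-.237,.168,.04)
p=bot.read_camera('wrist'); save('w6',p)
E
```

```text
at [0.5502 0.168  0.17  ] 0.0404 grip 0.205 34.3
units [0.387 2.042 0.01 ] turn 0.0001
```

View pics/w6.png

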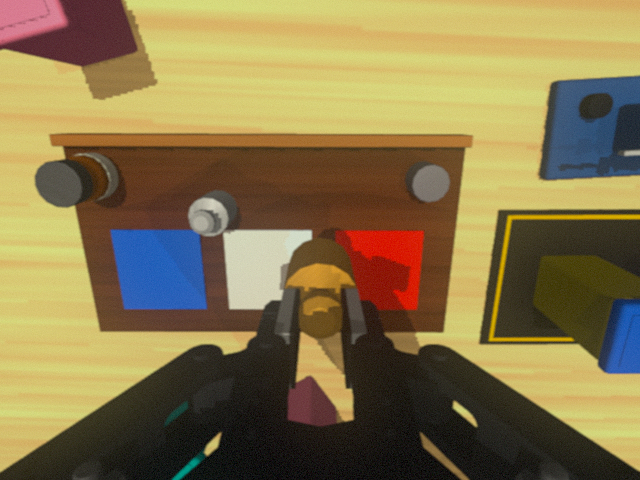

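```bash
python3 - <<'E'
from h import *
p=bot.read_camera('wrist'); E=np.linalg.inv(p['hand_eye'])
for z in [.006,0,-.01,-.019,-.03,-.04,-.05]:
    q=E@[0,0,z,1]; u=p['intrinsics']@(q[:3]/q[2]); print(z,u[:2].round(1),'34mm=',(p['intrinsics'][0,0]*.034/q[2]).round(1),'20mm=',(p['intrinsics'][0,0]*.02/q[2]).round(1))
g=p['color']
cv2.imwrite('pics/c7.png',cv2.resize(g[220:400,230:410],None,fx=3.3,fy=3.3,interpolation=2)[:,:,::-1])
E
```

```text
0.006 [320.8 268.3] 34mm= 62.8 20mm= 36.9
0 [320.9 272.7] 34mm= 64.6 20mm= 38.0
-0.01 [320.9 280.7] 34mm= 68.0 20mm= 40.0
-0.019 [320.9 288.6] 34mm= 71.3 20mm= 41.9
-0.03 [320.9 299.4] 34mm= 75.8 20mm= 44.6
-0.04 [320.9 310.5] 34mm= 80.5 20mm= 47.3
-0.05 [321. 323.] 34mm= 85.7 20mm= 50.4
```

View pics/c7.png

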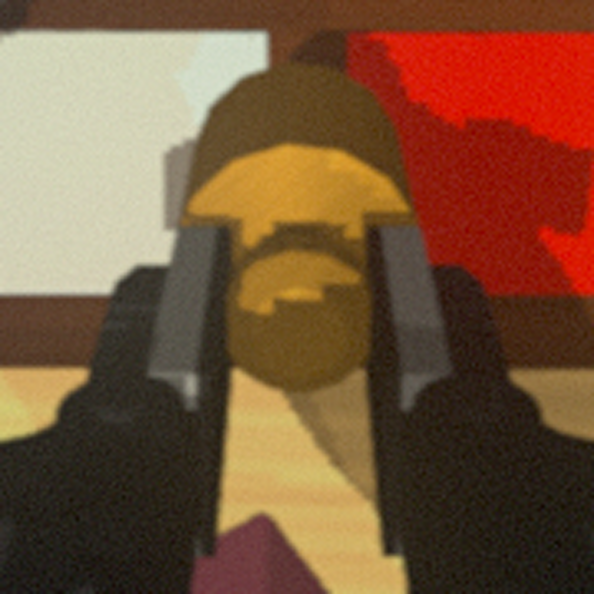

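```bash
python3 - <<'E'
from h import *
p=bot.read_camera('wrist'); E=np.linalg.inv(p['hand_eye'])
def pr(x,y,z):
    q=E@[x,y,z,1]; return (p['intrinsics']@(q[:3]/q[2]))[:2].round(0)
for z in [.01,0,-.01,-.02,-.03,-.04]: print(z,'far17',pr(.017,0,z),'side17',pr(0,.017,z),'finger edge',pr(.011,.012,z),pr(-.011,.012,z))
E
```

```text
0.01 far17 [321. 236.] side17 [352. 265.] finger edge [343. 247.] [342. 284.]
0 far17 [321. 242.] side17 [353. 273.] finger edge [344. 253.] [343. 292.]
-0.01 far17 [321. 249.] side17 [355. 281.] finger edge [345. 260.] [344. 300.]
-0.02 far17 [321. 256.] side17 [357. 290.] finger edge [347. 268.] [346. 310.]
-0.03 far17 [321. 264.] side17 [359. 299.] finger edge [348. 277.] [347. 321.]
-0.04 far17 [321. 273.] side17 [361. 310.] finger edge [350. 287.] [349. 333.]
```

The weight is upright and held by its knob. The finger ends sit about 35 mm higher than the TCP suggests, so the cans were held near the lid; I'll grip about 22 mm lower on the way back. Carrying brass to the pan.

>>> apply_moves --deltas '[[0.9, [0.005, 0.03, 0], 0], [0.9, [0.02, 0.1, 0], 0], [0.9, [0.04, 0.2, 0], 0], [0.9, [0.06, 0.32, 0], 0], [0.9, [0.08, 0.44, 0], 0], [0.9, [0.11, 0.57, 0], 0], [0.9, [0.14, 0.71, 0], 0], [0.9, [0.165, 0.85, 0], 0], [0.9, [0.19, 1.0, 0], 0]]'

```text
t: 33.2
eef_pos: [0.5952, -0.0332, 0.1675]
tool_rot: [0.0, 1.0, 0.02, -0.0]
contact_force: [0.9, -0.6, -3.1]
gripper_width: 0.2
grasp_force: 34.3
```

>>> apply_moves --deltas '[[0.9, [0.03, 0.14, 0], 0], [0.9, [0.055, 0.28, 0], 0], [0.9, [0.08, 0.42, 0], 0], [0.9, [0.11, 0.56, 0], 0], [0.9, [0.13, 0.69, 0], 0], [0.9, [0.145, 0.79, 0], 0], [0.9, [0.15, 0.86, 0], 0], [0.9, [0.15, 0.89, 0], 0], [0.9, [0.15, 0.9, 0], 0], [0.9, [0.15, 0.9, 0], 0]]'

```text
t: 34.2
eef_pos: [0.6326, -0.2084, 0.1679]
tool_rot: [-0.0, 1.0, 0.021, -0.0]
contact_force: [-0.0, 0.3, -3.8]
gripper_width: 0.201
grasp_force: 34.3
```

```bash
python3 - <<'E'
from h import *
np.set_printoptions(precision=4,suppress=True)
s=bot.get_obs(); p=bot.read_camera('wrist'); save('w8',p); T=wpose(s,p)
m=masks(p)['brass']
print('pan50',[r for r in rects(p,m,.05,T,1500) if max(r[2])<130])
print([(np.round(d['point'],3).tolist(),round(d['confidence'],2)) for d in bot.look_for(p,'pan')])
go(.644,-.237,.0575,.04)
E
```

```text
pan50 [([215, 259], [589.2, -118.2], [26.5, 100.3], 5.0)]
[([0.645, -0.16, 0.052], 0.95), ([0.487, 0.088, 0.013], 0.42)]
at [ 0.6328 -0.2077  0.1681] 0.0423 grip 0.203 34.3
units [0.05  0.149 0.553] turn 0.0004
```

View pics/w8.png

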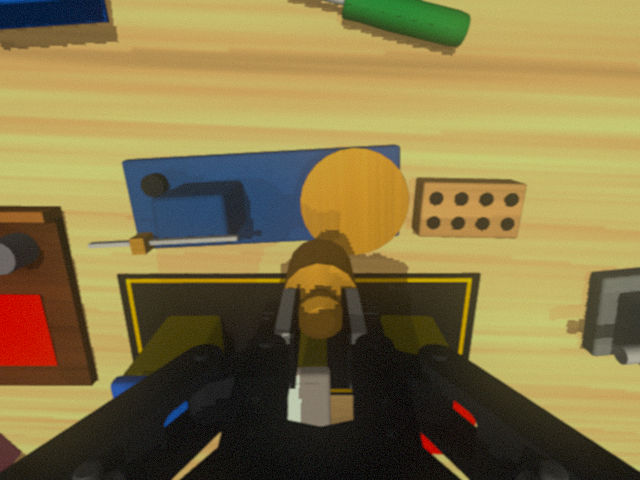

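The pan spans about (301–409, 148–256), centre (355,202). All cans are standing on the mat.

```bash
python3 - <<'E'
from h import *
s=bot.get_obs(); p=bot.read_camera('wrist'); T=wpose(s,p)
print(toplane(p,[(355,202),(301,202),(409,202),(355,148),(355,256)],.05,T).round(4))
E
```

```text
[[ 0.6459 -0.2352  0.05  ]
 [ 0.644  -0.1909  0.05  ]
 [ 0.6478 -0.2796  0.05  ]
 [ 0.6891 -0.2321  0.05  ]
 [ 0.5986 -0.2386  0.05  ]]
```

>>> apply_moves --deltas '[[0.9, [0.015, 0.04, 0], 0], [0.9, [0.035, 0.09, 0.01], 0], [0.9, [0.05, 0.13, 0.05], 0], [0.9, [0.055, 0.145, 0.12], 0], [0.9, [0.055, 0.145, 0.2], 0], [0.9, [0.055, 0.145, 0.29], 0], [0.9, [0.055, 0.145, 0.37], 0], [0.9, [0.055, 0.145, 0.44], 0], [0.9, [0.055, 0.145, 0.49], 0], [0.9, [0.055, 0.145, 0.52], 0], [0.9, [0.055, 0.145, 0.54], 0], [0.9, [0.055, 0.145, 0.548], 0]]'

```text
t: 35.55
eef_pos: [0.6451, -0.2378, 0.0585]
tool_rot: [0.0, 1.0, 0.02, 0.0]
contact_force: [-0.3, -0.6, -2.9]
gripper_width: 0.204
grasp_force: 34.3
```

>>> apply_moves --deltas '[[0.9, [0, 0, 0.003], 0], [0.9, [0, 0, 0.006], 0], [0.9, [0, 0, 0.008], 0], [0.9, [0, 0, 0.008], 0]]'

```text
t: 35.95
eef_pos: [0.645, -0.2378, 0.0571]
tool_rot: [0.0, 1.0, 0.02, 0.0]
contact_force: [-0.6, 1.3, -3.3]
gripper_width: 0.205
grasp_force: 34.3
```

>>> apply_moves --deltas '[[0.9, [0, -0.004, 0.003], 0], [0.9, [0, -0.006, 0.006], 0], [0.9, [0, -0.006, 0.006], 0]]'

```text
t: 36.25
eef_pos: [0.6453, -0.237, 0.0564]
tool_rot: [0.0, 1.0, 0.02, 0.0]
contact_force: [-1.5, -0.9, 3.0]
gripper_width: 0.206
grasp_force: 34.8
```

>>> apply_moves --deltas '[[0.7, [0, 0, 0], 0], [0.5, [0, 0, 0], 0], [0.3, [0, 0, -0.01], 0], [0.2, [0, 0, -0.02], 0], [0.2, [0, 0, -0.06], 0], [0.2, [0, 0, -0.14], 0], [0.2, [0, 0, -0.26], 0], [0.2, [0, 0, -0.4], 0], [0.1, [0, 0, -0.52], 0], [0, [0, 0, -0.6], 0], [0, [0, 0, -0.65], 0], [0, [0, 0, -0.65], 0]]'

```text
t: 37.45
eef_pos: [0.6456, -0.2368, 0.1874]
tool_rot: [0.0, 1.0, 0.02, 0.001]
contact_force: [0.7, 0.3, -0.2]
gripper_width: 0.998
grasp_force: 0.0
```

```bash
python3 - <<'E'
from h import *
s=bot.get_obs(); p=bot.read_camera('wrist'); T=wpose(s,p)
g=p['color']; save('w9',p)
for n in ['brass_weight','pan','blue_can']: print(n,[(np.round(d['point'],3).tolist(),round(d['confidence'],2)) for d in bot.look_for(p,n)])
go(.482,-.084,.18,.04)
E
```

```text
brass_weight [([0.654, -0.241, 0.087], 0.9)]
pan [([0.648, -0.148, 0.053], 0.89)]
blue_can [([0.508, -0.067, 0.061], 0.76)]
at [ 0.6439 -0.2364  0.1841] 0.0405 grip 1.0 0.0
units [-0.778 -0.794  0.02 ] turn 0.0001
```

View pics/w9.png

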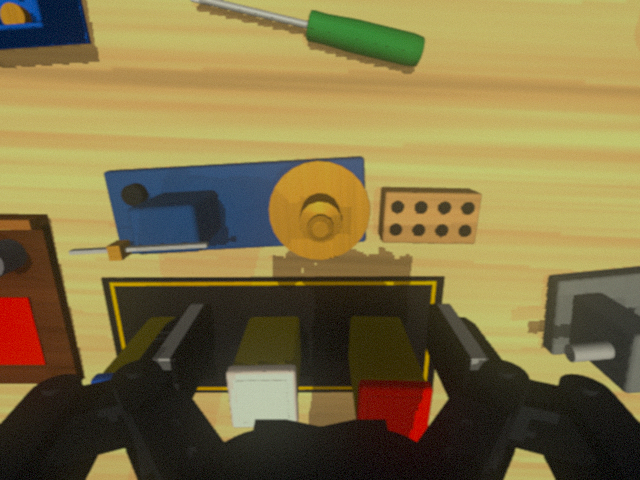

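The brass weight stands upright at the pan's centre, and all three cans are upright on the mat. Now returning blue.

>>> apply_moves --deltas '[[0, [-0.05, -0.05, 0], 0], [0, [-0.16, -0.16, 0], 0], [0, [-0.3, -0.3, 0], 0], [0, [-0.44, -0.44, 0], 0], [0, [-0.58, -0.58, 0], 0], [0, [-0.69, -0.7, 0], 0], [0, [-0.75, -0.77, 0], 0], [0, [-0.778, -0.794, 0], 0], [0, [-0.778, -0.794, 0], 0], [0, [-0.778, -0.794, 0], 0]]'

```text
t: 38.65
eef_pos: [0.4835, -0.0851, 0.1854]
tool_rot: [0.0, 1.0, 0.02, 0.0]
contact_force: [-0.7, -0.7, 0.3]
gripper_width: 1.001
grasp_force: 0.0
```

```bash
python3 - <<'E'
from h import *
go(.482,-.084,.036,.04)
E
```

```text
at [ 0.4835 -0.0851  0.1854] 0.0395 grip 1.001 0.0
units [-0.007 -0.006  0.747] turn -0.0001
```

>>> apply_moves --deltas '[[0, [-0.007, -0.006, 0.04], 0], [0, [-0.007, -0.006, 0.13], 0], [0, [-0.007, -0.006, 0.25], 0], [0, [-0.007, -0.006, 0.37], 0], [0, [-0.007, -0.006, 0.48], 0], [0, [-0.007, -0.006, 0.57], 0], [0, [-0.007, -0.006, 0.63], 0], [0, [-0.007, -0.006, 0.67], 0], [0, [-0.007, -0.006, 0.7], 0], [0, [-0.007, -0.006, 0.72], 0], [0, [-0.007, -0.006, 0.747], 0], [0, [-0.007, -0.006, 0.747], 0]]'

```text
t: 39.85
eef_pos: [0.4814, -0.0831, 0.036]
tool_rot: [0.0, 1.0, 0.02, -0.0]
contact_force: [-0.2, 0.2, 0.7]
gripper_width: 1.001
grasp_force: 0.0
```

>>> apply_moves --deltas '[[0.3, [0, 0, 0], 0], [0.5, [0, 0, 0], 0], [0.7, [0, 0, 0], 0], [0.8, [0, 0, 0], 0], [0.8, [0, 0, 0], 0], [0.8, [0, 0, 0], 0], [0.8, [0, 0, 0], 0]]' --squeeze 45

```text
t: 40.55
eef_pos: [0.4819, -0.083, 0.0368]
tool_rot: [0.0, 1.0, 0.02, 0.0]
contact_force: [-0.9, 1.3, 5.4]
gripper_width: 0.695
grasp_force: 48.5
```

>>> apply_moves --deltas '[[0.8, [0, 0, -0.02], 0], [0.8, [0, 0, -0.07], 0], [0.8, [0, 0, -0.15], 0], [0.8, [0, 0, -0.24], 0], [0.8, [0, 0, -0.33], 0], [0.8, [0, 0, -0.4], 0], [0.8, [0, 0, -0.43], 0], [0.8, [0, 0, -0.44], 0], [0.8, [0, 0, -0.44], 0]]'

```text
t: 41.45
eef_pos: [0.4811, -0.0831, 0.124]
tool_rot: [0.0, 1.0, 0.02, -0.0]
contact_force: [0.3, 0.9, -4.1]
gripper_width: 0.698
grasp_force: 49.3
```

```bash
python3 - <<'E'
from h import *
go(.480,.3225,.123,.038)
E
```

```text
at [ 0.4811 -0.0831  0.124 ] 0.0404 grip 0.698 49.3
units [ 0.076 -2.026  0.005] turn 0.0004
```

>>> apply_moves --deltas '[[0.8, [0, -0.03, 0], 0], [0.8, [0, -0.1, 0], 0], [0.8, [0.01, -0.2, 0], 0], [0.8, [0.01, -0.32, 0], 0], [0.8, [0.02, -0.45, 0], 0], [0.8, [0.02, -0.58, 0], 0], [0.8, [0.03, -0.72, 0], 0], [0.8, [0.03, -0.86, 0], 0], [0.8, [0.038, -1.0, 0], 0]]'

```text
t: 42.35
eef_pos: [0.48, 0.1185, 0.1234]
tool_rot: [0.0, 1.0, 0.02, -0.001]
contact_force: [0.9, 0.4, -3.9]
gripper_width: 0.694
grasp_force: 49.3
```

>>> apply_moves --deltas '[[0.8, [0.005, -0.14, 0], 0], [0.8, [0.01, -0.28, 0], 0], [0.8, [0.015, -0.42, 0], 0], [0.8, [0.02, -0.56, 0], 0], [0.8, [0.025, -0.7, 0], 0], [0.8, [0.03, -0.82, 0], 0], [0.8, [0.038, -0.92, 0], 0], [0.8, [0.038, -0.98, 0], 0], [0.8, [0.038, -1.0, 0], 0], [0.8, [0.038, -1.0, 0], 0]]'

```text
t: 43.35
eef_pos: [0.48, 0.3171, 0.1237]
tool_rot: [0.0, 1.0, 0.021, -0.0]
contact_force: [0.5, 0.2, -2.0]
gripper_width: 0.7
grasp_force: 49.3
```

```bash
python3 - <<'E'
from h import *
go(.480,.3225,.0485,.038)
E
```

```text
at [0.48   0.3171 0.1237] 0.0411 grip 0.7 49.3
units [ 0.001 -0.027  0.376] turn 0.0005
```

>>> apply_moves --deltas '[[0.8, [0, -0.02, 0.02], 0.0005], [0.8, [0, -0.027, 0.07], 0.0005], [0.8, [0, -0.027, 0.14], 0.0005], [0.8, [0, -0.027, 0.21], 0.0005], [0.8, [0, -0.027, 0.28], 0.0005], [0.8, [0, -0.027, 0.32], 0.0005], [0.8, [0, -0.027, 0.35], 0.0005], [0.8, [0, -0.027, 0.365], 0.0005], [0.8, [0, -0.027, 0.375], 0.0005], [0.8, [0, -0.027, 0.379], 0.0005], [0.8, [0, -0.027, 0.379], 0.0005]]'

```text
t: 44.45
eef_pos: [0.4805, 0.3228, 0.0487]
tool_rot: [-0.0, 1.0, 0.019, 0.0]
contact_force: [-0.1, 0.6, -3.4]
gripper_width: 0.695
grasp_force: 49.3
```

>>> apply_moves --deltas '[[0.5, [0, 0, 0], 0], [0.2, [0, 0, 0], 0], [0, [0, 0, 0], 0], [0, [0, 0, 0], 0], [0, [0, 0, -0.05], 0], [0, [0, 0, -0.15], 0], [0, [0, 0, -0.3], 0], [0, [0, 0, -0.45], 0], [0, [0, 0, -0.6], 0], [0, [0, 0, -0.67], 0], [0, [0, 0, -0.7], 0], [0, [0, 0, -0.7], 0]]'

```text
t: 45.65
eef_pos: [0.4804, 0.3226, 0.1886]
tool_rot: [-0.0, 1.0, 0.019, 0.0]
contact_force: [0.1, 0.1, -0.5]
gripper_width: 1.002
grasp_force: 0.0
```

```bash
python3 - <<'E'
from h import *
s=bot.get_obs(); p=bot.read_camera('wrist'); T=wpose(s,p); m=masks(p)
print('blue lid',[r for r in rects(p,m['blue'],.124,T,500)],'pad',rects(p,m['blue'],.014,T,500))
for n in ['blue_can','pad_blue']: print(n,[(np.round(d['point'],3).tolist(),round(d['confidence'],2)) for d in bot.look_for(p,n)])
go(.4866,-.1938,.185,.04)
E
```

```text
blue lid [([319, 212], [492.4, 324.3], [78.9, 58.3], 2.1)] pad [([319, 212], [463.0, 323.7], [114.7, 84.6], 2.1)]
blue_can [([0.488, 0.324, 0.125], 0.81)]
pad_blue [([0.514, 0.326, 0.012], 0.7)]
at [0.4795 0.322  0.1868] 0.0374 grip 0.997 0.0
units [-0.061  2.578  0.009] turn -0.0004
```

>>> apply_moves --deltas '[[0, [0, 0.06, 0], 0], [0, [0, 0.2, 0], 0], [0, [-0.01, 0.38, 0], 0], [0, [-0.015, 0.58, 0], 0], [0, [-0.02, 0.79, 0], 0], [0, [-0.024, 1, 0], 0]]'

```text
t: 46.4
eef_pos: [0.4821, 0.1199, 0.1877]
tool_rot: [0.0, 1.0, 0.018, -0.001]
contact_force: [1.2, -0.1, 0.9]
gripper_width: 0.998
grasp_force: 0.0
```

>>> apply_moves --deltas '[[0, [0, 0.2, 0], 0], [0, [-0.01, 0.4, 0], 0], [0, [-0.015, 0.6, 0], 0], [0, [-0.02, 0.8, 0], 0], [0, [-0.024, 1, 0], 0]]'

```text
t: 46.9
eef_pos: [0.4844, -0.0799, 0.1878]
tool_rot: [0.0, 1.0, 0.018, -0.001]
contact_force: [1.0, -0.3, -0.8]
gripper_width: 0.998
grasp_force: 0.0
```

>>> apply_moves --deltas '[[0, [-0.005, 0.18, 0], 0], [0, [-0.01, 0.34, 0], 0], [0, [-0.013, 0.46, 0], 0], [0, [-0.013, 0.54, 0], 0], [0, [-0.013, 0.57, 0], 0], [0, [-0.013, 0.578, 0], 0], [0, [-0.013, 0.578, 0], 0]]'

```text
t: 47.6
eef_pos: [0.4871, -0.1924, 0.1881]
tool_rot: [-0.0, 1.0, 0.019, -0.0]
contact_force: [0.6, 0.8, -0.7]
gripper_width: 1.001
grasp_force: 0.0
```

```bash
python3 -c "
from h import *
go(.4866,-.1938,.027,.04)"
```

```text
at [ 0.4871 -0.1924  0.1881] 0.038 grip 1.001 0.0
units [-0.003  0.007  0.805] turn -0.0003
```

>>> apply_moves --deltas '[[0, [-0.003, 0.007, 0.04], 0], [0, [-0.003, 0.007, 0.14], 0], [0, [-0.003, 0.007, 0.27], 0], [0, [-0.003, 0.007, 0.4], 0], [0, [-0.003, 0.007, 0.52], 0], [0, [-0.003, 0.007, 0.62], 0], [0, [-0.003, 0.007, 0.69], 0], [0, [-0.003, 0.007, 0.74], 0], [0, [-0.003, 0.007, 0.77], 0], [0, [-0.003, 0.007, 0.79], 0], [0, [-0.003, 0.007, 0.805], 0], [0, [-0.003, 0.007, 0.805], 0]]'

```text
t: 48.8
eef_pos: [0.487, -0.1946, 0.0275]
tool_rot: [0.0, 1.0, 0.019, 0.0]
contact_force: [0.7, 1.0, 0.3]
gripper_width: 1.0
grasp_force: 0.0
```

>>> apply_moves --deltas '[[0.3, [0, 0, 0], 0], [0.5, [0, 0, 0], 0], [0.7, [0, 0, 0], 0], [0.8, [0, 0, 0], 0], [0.8, [0, 0, 0], 0], [0.8, [0, 0, 0], 0], [0.8, [0, 0, 0], 0]]'

```text
t: 49.5
eef_pos: [0.4873, -0.1945, 0.0281]
tool_rot: [0.0, 1.0, 0.019, 0.001]
contact_force: [-1.1, 0.8, 5.5]
gripper_width: 0.698
grasp_force: 47.9
```

>>> apply_moves --deltas '[[0.8, [0, 0, -0.02], 0], [0.8, [0, 0, -0.07], 0], [0.8, [0, 0, -0.15], 0], [0.8, [0, 0, -0.24], 0], [0.8, [0, 0, -0.33], 0], [0.8, [0, 0, -0.4], 0], [0.8, [0, 0, -0.43], 0], [0.8, [0, 0, -0.44], 0], [0.8, [0, 0, -0.44], 0]]'

```text
t: 50.4
eef_pos: [0.4865, -0.1944, 0.1152]
tool_rot: [-0.0, 1.0, 0.019, -0.0]
contact_force: [0.2, -0.3, -2.7]
gripper_width: 0.697
grasp_force: 49.0
```

```bash
python3 - <<'E'
from h import *
go(.484,.2155,.114,.038)
E
```

```text
at [ 0.4865 -0.1944  0.1152] 0.0373 grip 0.697 49.0
units [ 0.064 -2.049  0.006] turn -0.0001
```

>>> apply_moves --deltas '[[0.8, [0, -0.03, 0], 0], [0.8, [0, -0.1, 0], 0], [0.8, [0.01, -0.2, 0], 0], [0.8, [0.01, -0.32, 0], 0], [0.8, [0.02, -0.45, 0], 0], [0.8, [0.02, -0.58, 0], 0], [0.8, [0.03, -0.72, 0], 0], [0.8, [0.03, -0.86, 0], 0], [0.8, [0.032, -1.0, 0], 0]]'

```text
t: 51.3
eef_pos: [0.4848, 0.0081, 0.115]
tool_rot: [-0.0, 1.0, 0.019, -0.0]
contact_force: [0.5, 0.9, -3.2]
gripper_width: 0.697
grasp_force: 49.0
```

>>> apply_moves --deltas '[[0.8, [0.005, -0.14, 0], 0], [0.8, [0.01, -0.28, 0], 0], [0.8, [0.015, -0.42, 0], 0], [0.8, [0.02, -0.56, 0], 0], [0.8, [0.025, -0.7, 0], 0], [0.8, [0.03, -0.82, 0], 0], [0.8, [0.032, -0.92, 0], 0], [0.8, [0.032, -0.98, 0], 0], [0.8, [0.032, -1.0, 0], 0], [0.8, [0.032, -1.0, 0], 0]]'

```text
t: 52.3
eef_pos: [0.4842, 0.2059, 0.1152]
tool_rot: [0.0, 1.0, 0.019, -0.0]
contact_force: [-0.9, -0.5, -2.8]
gripper_width: 0.695
grasp_force: 49.0
```

```bash
python3 - <<'E'
from h import *
go(.484,.2155,.0397,.038)
E
```

```text
at [0.4842 0.2059 0.1152] 0.0382 grip 0.695 49.0
units [ 0.001 -0.048  0.377] turn 0.0
```

>>> apply_moves --deltas '[[0.8, [0, -0.03, 0.01], 0], [0.8, [0, -0.048, 0.05], 0], [0.8, [0, -0.048, 0.12], 0], [0.8, [0, -0.048, 0.2], 0], [0.8, [0, -0.048, 0.27], 0], [0.8, [0, -0.048, 0.32], 0], [0.8, [0, -0.048, 0.35], 0], [0.8, [0, -0.048, 0.365], 0], [0.8, [0, -0.048, 0.375], 0], [0.8, [0, -0.048, 0.38], 0], [0.8, [0, -0.048, 0.38], 0]]'

```text
t: 53.4
eef_pos: [0.4845, 0.2154, 0.0397]
tool_rot: [-0.0, 1.0, 0.019, 0.0]
contact_force: [-0.1, 0.1, -2.6]
gripper_width: 0.698
grasp_force: 49.0
```

>>> apply_moves --deltas '[[0.5, [0, 0, 0], 0], [0.2, [0, 0, 0], 0], [0, [0, 0, 0], 0], [0, [0, 0, 0], 0], [0, [0, 0, -0.05], 0], [0, [0, 0, -0.15], 0], [0, [0, 0, -0.3], 0], [0, [0, 0, -0.45], 0], [0, [0, 0, -0.6], 0], [0, [0, 0, -0.7], 0], [0, [0, 0, -0.74], 0], [0, [0, 0, -0.74], 0]]'

```text
t: 54.6
eef_pos: [0.4849, 0.2157, 0.1887]
tool_rot: [-0.0, 1.0, 0.019, 0.001]
contact_force: [-0.5, 0.6, 0.1]
gripper_width: 1.002
grasp_force: 0.0
```

```bash
python3 - <<'E'
from h import *
go(.4914,-.3045,.185,.04)
E
```

```text
at [0.4849 0.2157 0.1887] 0.0373 grip 1.002 0.0
units [-0.064  2.6    0.019] turn -0.0004
```

>>> apply_moves --deltas '[[0, [0, 0.06, 0], 0], [0, [0, 0.2, 0], 0], [0, [-0.01, 0.38, 0], 0], [0, [-0.015, 0.58, 0], 0], [0, [-0.02, 0.79, 0], 0], [0, [-0.025, 1, 0], 0]]'

```text
t: 55.2
eef_pos: [0.4852, 0.0126, 0.186]
tool_rot: [0.0, 1.0, 0.019, -0.001]
contact_force: [0.2, -0.8, 0.4]
gripper_width: 0.999
grasp_force: 0.0
```

>>> apply_moves --deltas '[[0, [0, 0.2, 0], 0], [0, [-0.01, 0.4, 0], 0], [0, [-0.015, 0.6, 0], 0], [0, [-0.02, 0.8, 0], 0], [0, [-0.025, 1, 0], 0]]'

```text
t: 55.7
eef_pos: [0.4873, -0.187, 0.1859]
tool_rot: [-0.0, 1.0, 0.018, -0.001]
contact_force: [0.9, -0.2, 0.0]
gripper_width: 1.001
grasp_force: 0.0
```

>>> apply_moves --deltas '[[0, [-0.005, 0.18, 0], 0], [0, [-0.01, 0.34, 0], 0], [0, [-0.014, 0.47, 0], 0], [0, [-0.014, 0.56, 0], 0], [0, [-0.014, 0.59, 0], 0], [0, [-0.014, 0.6, 0], 0], [0, [-0.014, 0.6, 0], 0], [0, [-0.014, 0.6, 0], 0]]'

```text
t: 56.5
eef_pos: [0.4912, -0.3033, 0.1874]
tool_rot: [-0.0, 1.0, 0.02, -0.0]
contact_force: [0.3, 0.7, 0.2]
gripper_width: 0.998
grasp_force: 0.0
```

```bash
python3 -c "
from h import *
go(.4914,-.3045,.045,.04)"
```

```text
at [ 0.4912 -0.3033  0.1874] 0.0395 grip 0.998 0.0
units [0.001 0.006 0.712] turn -0.0001
```

>>> apply_moves --deltas '[[0, [0, 0.006, 0.04], 0], [0, [0, 0.006, 0.13], 0], [0, [0, 0.006, 0.25], 0], [0, [0, 0.006, 0.37], 0], [0, [0, 0.006, 0.47], 0], [0, [0, 0.006, 0.55], 0], [0, [0, 0.006, 0.61], 0], [0, [0, 0.006, 0.65], 0], [0, [0, 0.006, 0.68], 0], [0, [0, 0.006, 0.7], 0], [0, [0, 0.006, 0.712], 0], [0, [0, 0.006, 0.712], 0]]'

```text
t: 57.7
eef_pos: [0.4911, -0.3061, 0.0451]
tool_rot: [0.0, 1.0, 0.019, 0.0]
contact_force: [-0.1, 0.1, -0.0]
gripper_width: 0.997
grasp_force: 0.0
```

>>> apply_moves --deltas '[[0.3, [0, 0, 0], 0], [0.5, [0, 0, 0], 0], [0.7, [0, 0, 0], 0], [0.8, [0, 0, 0], 0], [0.8, [0, 0, 0], 0], [0.8, [0, 0, 0], 0], [0.8, [0, 0, 0], 0]]'

```text
t: 58.4
eef_pos: [0.4914, -0.306, 0.0457]
tool_rot: [0.0, 1.0, 0.019, 0.0]
contact_force: [-0.9, 2.0, 6.2]
gripper_width: 0.696
grasp_force: 48.3
```

>>> apply_moves --deltas '[[0.8, [0, 0, -0.02], 0], [0.8, [0, 0, -0.07], 0], [0.8, [0, 0, -0.15], 0], [0.8, [0, 0, -0.24], 0], [0.8, [0, 0, -0.33], 0], [0.8, [0, 0, -0.4], 0], [0.8, [0, 0, -0.43], 0], [0.8, [0, 0, -0.44], 0], [0.8, [0, 0, -0.44], 0]]'

```text
t: 59.3
eef_pos: [0.4906, -0.3059, 0.1327]
tool_rot: [-0.0, 1.0, 0.019, -0.0]
contact_force: [-0.5, 0.0, -3.2]
gripper_width: 0.699
grasp_force: 49.0
```

```bash
python3 - <<'E'
from h import *
go(.4882,.1088,.132,.038)
E
```

```text
at [ 0.4906 -0.3059  0.1327] 0.0373 grip 0.699 49.0
units [ 0.065 -2.072  0.004] turn -0.0001
```

>>> apply_moves --deltas '[[0.8, [0, -0.03, 0], 0], [0.8, [0, -0.1, 0], 0], [0.8, [0.01, -0.2, 0], 0], [0.8, [0.01, -0.32, 0], 0], [0.8, [0.02, -0.45, 0], 0], [0.8, [0.02, -0.58, 0], 0], [0.8, [0.03, -0.72, 0], 0], [0.8, [0.03, -0.86, 0], 0], [0.8, [0.032, -1.0, 0], 0]]'

```text
t: 60.2
eef_pos: [0.489, -0.1034, 0.1326]
tool_rot: [-0.0, 1.0, 0.019, -0.0]
contact_force: [0.5, -0.2, -2.6]
gripper_width: 0.697
grasp_force: 49.0
```

>>> apply_moves --deltas '[[0.8, [0.005, -0.14, 0], 0], [0.8, [0.01, -0.28, 0], 0], [0.8, [0.015, -0.42, 0], 0], [0.8, [0.02, -0.56, 0], 0], [0.8, [0.025, -0.7, 0], 0], [0.8, [0.03, -0.82, 0], 0], [0.8, [0.033, -0.92, 0], 0], [0.8, [0.033, -0.98, 0], 0], [0.8, [0.033, -1.0, 0], 0], [0.8, [0.033, -1.0, 0], 0]]'

```text
t: 61.2
eef_pos: [0.4886, 0.0944, 0.1328]
tool_rot: [0.0, 1.0, 0.019, -0.0]
contact_force: [-0.6, -0.8, -1.9]
gripper_width: 0.7
grasp_force: 49.0
```

```bash
python3 - <<'E'
from h import *
go(.4882,.1088,.0573,.038)
E
```

```text
at [0.4886 0.0944 0.1328] 0.0382 grip 0.7 49.0
units [ 0.001 -0.072  0.378] turn 0.0
```

Lowering, releasing, then rising well clear to check.

>>> apply_moves --deltas '[[0.8, [0, -0.03, 0], 0], [0.8, [0, -0.06, 0.03], 0], [0.8, [0, -0.072, 0.1], 0], [0.8, [0, -0.072, 0.18], 0], [0.8, [0, -0.072, 0.26], 0], [0.8, [0, -0.072, 0.32], 0], [0.8, [0, -0.072, 0.35], 0], [0.8, [0, -0.072, 0.365], 0], [0.8, [0, -0.072, 0.375], 0], [0.8, [0, -0.072, 0.38], 0], [0.8, [0, -0.072, 0.38], 0]]'

```text
t: 62.3
eef_pos: [0.4888, 0.1087, 0.0574]
tool_rot: [-0.0, 1.0, 0.019, 0.0]
contact_force: [-0.5, 0.1, -1.8]
gripper_width: 0.696
grasp_force: 49.0
```

>>> apply_moves --deltas '[[0.5, [0, 0, 0], 0], [0.2, [0, 0, 0], 0], [0, [0, 0, 0], 0], [0, [0, 0, 0], 0], [0, [0, 0, -0.05], 0], [0, [0, 0, -0.15], 0], [0, [0, 0, -0.3], 0], [0, [0, 0, -0.45], 0], [0, [0, 0, -0.6], 0], [0, [0, 0, -0.75], 0], [0, [0, 0, -0.82], 0], [0, [0, 0, -0.85], 0]]'

```text
t: 63.5
eef_pos: [0.4894, 0.109, 0.2296]
tool_rot: [-0.0, 1.0, 0.019, 0.002]
contact_force: [-0.5, 0.1, -0.7]
gripper_width: 1.001
grasp_force: 0.0
```

>>> apply_moves --deltas '[[0, [0, 0.1, 0], 0], [0, [0, 0.25, 0], 0], [0, [0, 0.45, 0], 0], [0, [0, 0.65, 0], 0], [0, [0, 0.85, 0], 0], [0, [0, 1, 0], 0], [0, [0, 1, 0], 0]]'

```text
t: 64.2
eef_pos: [0.4949, -0.0964, 0.2264]
tool_rot: [0.001, 1.0, 0.015, -0.001]
contact_force: [-0.5, 0.0, -0.0]
gripper_width: 0.998
grasp_force: 0.0
```

>>> apply_moves --deltas '[[0, [0, 0.1, 0], 0], [0, [0, 0.25, 0], 0], [0, [0, 0.45, 0], 0], [0, [0, 0.65, 0], 0], [0, [0, 0.85, 0], 0], [0, [0, 1, 0], 0], [0, [0, 1, 0], 0]]'

```text
t: 64.9
eef_pos: [0.5021, -0.2955, 0.2262]
tool_rot: [0.001, 1.0, 0.016, -0.001]
contact_force: [-0.5, 0.2, 0.1]
gripper_width: 0.997
grasp_force: 0.0
```

```bash
python3 - <<'E'
from h import *
p=bot.read_camera('top'); g=p['color'].astype(int); b=(165,200,312,290)
h=cv2.cvtColor(p['color'],cv2.COLOR_RGB2HSV).astype(int); H,S,V=h[...,0],h[...,1],h[...,2]
R,G,B=g[...,0],g[...,1],g[...,2]
M=dict(red=(R>130)&(R-G>70),blue=(B>135)&(B-R>70),white=(g.min(2)>135)&(g.max(2)-g.min(2)<40))
for c,z in [('red',.134),('blue',.124),('white',.114)]:
    print(c,'lid z',rects(p,M[c],z,amin=150,box=b),'pad z',[r[1:] for r in rects(p,M[c],.014,amin=150,box=b)])
    i=dict(red=(278,250),blue=(186,250),white=(233,250))[c]; print(p['color'][i[1],i[0]])
for n in ['red_can','blue_can','white_can','brass_weight','steel_weight','pan']: print(n,[(np.round(d['point'],3).tolist(),round(d['confidence'],2)) for d in bot.look_for(p,n)])
E
```

```text
red lid z [([281, 252], [479.5, 99.7], [79.7, 78.0], 3.4)] pad z [([492.0, 109.0], [87.6, 85.7], 3.4)]
[174  70  65]
blue lid z [([185, 250], [481.4, 322.1], [57.9, 56.3], 2.8)] pad z [([492.9, 350.5], [63.0, 61.3], 2.8)]
[ 65 105 169]
white lid z [([240, 251], [475.8, 202.9], [75.8, 83.8], 1.3)] pad z [([485.7, 218.9], [81.9, 90.5], 1.3)]
[181 187 194]
red_can [([0.486, 0.108, 0.14], 0.8)]
blue_can [([0.478, 0.316, 0.127], 0.75)]
white_can [([0.329, 0.294, 0.101], 0.97), ([0.314, 0.177, 0.097], 0.95), ([0.487, 0.211, 0.116], 0.93), ([0.689, 0.355, 0.103], 0.86)]
brass_weight [([0.644, -0.237, 0.081], 0.7)]
steel_weight [([0.543, 0.259, 0.048], 0.56)]
pan []
```

```bash
python3 -c "
from h import *
print(bot.get_obs()['t'],bot.hand_in())"
```

```text
the job is handed in; nothing more can be done
65.25 None
```

I handed the job in at 65 s: the brass weight stands upright in the middle of the pan, each canister is back on its own pad, and the steel weight was not moved. The final check came from the top camera: blue was within about 1 mm of its pad's centre, and I judged red and white from the arm's position at release plus a rough camera reading. I gripped the canisters at the lids, not the bodies as asked, on the way out, because the fingers end about 35 mm higher than the TCP reading suggests; I gripped about 22 mm lower on the way back.

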